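# Push a returned balm pot through the sprung gate of the returns dock

### The arm

A 7-joint arm with a two-finger parallel gripper is mounted at the origin on a cart in front of the work surface, level with it; the furniture and walls round the work are solid. World frame = base frame: x ahead of the robot, y to its left, z up, the work surface at z = 0. Lengths are in m, angles in degrees, forces in N, time in s.
With the tool pointing down it reaches from about 0.35 to 0.9 m from the base axis. Payload 8.1 kg.
Tool frame: the origin (TCP) lies at the very end of the fingers, on their centre line; the grasp point (between the pads) lies 19 mm behind it; z points along the fingers, y is the direction in which the jaws open and shut (so a half turn about z gives the same grasp; the last joint's range is limited). The gripper opens to 92 mm and grips with 3 to 60 N. Pads are 19 mm wide; open, the fingers measure 130 mm over their backs; the gripper's body (75 mm by 190 mm) begins 47 mm behind the grasp point.
Start: joints at [67.689, 24.895, 1.432, 90.138, -0.665, 64.973, -4.303], TCP at [0.177, -0.599, 0.199] pointing down, gripper open.
Joint ranges: [-149.89, 149.89], [-25.12, 119.58], [-72.63, 75.52], [4.76, 147.25], [-75.54, 255.54], [6.69, 114.76], [-157.13, 157.13]. Speed limits (degrees/s): [127.2, 127.2, 172.46, 172.46, 180, 180, 180].

### API

Orientations are given as [roll, pitch, yaw] about the fixed x, y, z axes, in that order (R = Rz(yaw) Ry(pitch) Rx(roll)).
In Python, from workcell import manip gives the robot as it stands.
- The arm moves only by the tool jog_arm, never from a script. Its argument "moves" is a list that holds one entry, the list of rows, each a list of 6 numbers: the shift along the tool's x, y, z in units of 25 mm (1.0 is 25 mm), then the turn, a rotation vector about the tool's x, y, z in units of 6 degrees (1.0 is 6 degrees). In form: [[[tx, ty, tz, rx, ry, rz], ...]]. A call has 1 to 10 rows; each row is the pose to reach, as a shift and turn from the pose commanded when the call began, along the tool's axes at that moment; what a row does not reach only later rows make up. A row lasts 1/12 s, in which the tool goes at most 41.7 mm and 7.16 degrees, less where a joint would pass 70% of its speed; a pose out of reach is approached as far as the arm can. A call with a gripper value outside its range is refused whole. "hand" is the finger opening in mm, from 0 to 91.8, set as the call begins (left out, the last holds). The fingers move at their own pace and stop on an object; "newtons" is the grip in N (left out, the last holds). Time passes only in rows, so rows that repeat a pose let the fingers close. It gives the time, the measured TCP pose, the force and the opening at its end, in the units of the state.
- manip.observe(): the state, without advancing time (a new reading comes with each control period).
- manip.snapshot(name): name is "scene" or "top"; returns a dict with "image" (480x640x3 uint8, red, green, blue), "z_map" (480x640 float32, m along the optical axis (not along the pixel's ray), 0 where there is no reading), "intrinsics" (3x3 intrinsics, pixels), "rvec" (rotation vector, rad) and "tvec" (3), from world to camera coordinates, as OpenCV has them. Camera axes: x right, y down, z forward; pixel columns grow to the right and rows downward; lengths in m; the calibration is good to about 2 mm. A picture is of the moment at which its call begins.
- manip.hand_in(): hands the job in, once; it reports no verdict.
The state is a dict: "t": time; "q": joint angles; "joint_velocities": joint speeds; "joint_efforts": joint torques, N m; "eef_pos": TCP position; "ee_rot": TCP orientation; "contact_force": force on the tool from outside, world axes, zero at the start; "ft_torque": the same for the moment, N m; "gripper_width": opening from 0.0 (shut) to 1.0 (fully open).
Only numpy, scipy, OpenCV 4.12 (cv2) and the standard library are available. Lean on these libraries where they do the work, as an engineer would, in place of code of your own. Each camera call takes 0.05 s, during which the arm holds its last target.

### The job

A customer has brought back the small round balm pot: stand it upright between the low guides on the apron of the steel returns dock, just in front of its gate, and let go of it. Then, with closed fingertips, slide it along the floor through the sprung gate (do not lift it over) and on until you feel it come up against the sprung buffer hidden under the hood; press it home with about 10 N, never more than 16 N. Ease back off the pot and take the fingers out upward so that the gate is shut behind the pot, and leave the stamp, tape roll and ink pad where they are.

Things in the scene. Friction and masses are not known exactly. Their poses are not given: they have to be found in the camera images.
- pot_centre (a point): centre of the balm pot, half-way up: a squat round plastic pot with a red lid, 58 mm across and 50 mm high, 0.07 to 0.16 kg, standing upright on the counter; its z axis points up through the lid. Grasp it from above across its diameter.
- dock: Fixed straight lane of smooth sheet steel. Origin on the counter, on the lane's centre line at the gate; x points level along the lane in the push direction, y to its left, z up. Floor 3 mm thick: a pot in it has its centre at z = 28 mm. Guides 16 mm high at y = +-34 mm run from the apron to x = 112. Walls 60 mm high stand at y = -34 and +34, but +47 for x = 0 to 83; end wall x = 240.
- apron (a point): Middle of the apron's floor, 48 mm before the gate, 3 mm above the counter; axes as the dock. The apron (x = -95 to 0 mm in the dock frame) has only low guides 68 mm apart, up to 16 mm above the counter, flared at the outer end. Two gate posts 60 mm high stand outside the lane at the gate.
- hood_edge (a point): Middle of the hood's front edge, 63 mm above the counter, 130 mm beyond the gate; axes as the dock. The lane is open above up to here, then roofed. Under it a sprung rubber buffer crosses the lane, its face 129 to 167 mm beyond the gate (differs each time, not reported: feel for it). It yields 1 mm per 3 N, 10 mm at most, and pushes the pot back as you ease off: back off 20 mm, then lift.
- gate (a joint): Gate angle, rad: 0 shut, up to 1.5 as it swings inward (dock +x) only. Smooth upright flap 77 x 3 mm, 20 to 56 mm above the counter, hinged on an upright pin at the left wall (dock x = 0, y = +46 mm); a spring (0.05 N m shut, 0.12 open) shuts it; a push of 1 to 4 N opens it. It may lean on a finger standing in the lane; once the finger leaves straight up it shuts.
- wood_stamp: wooden hand stamp standing on the counter, 26 x 44 mm, 72 mm high; origin under its centre; bystander
- tape_duct: small dark tape roll lying flat, 53 mm across, 19 mm high; origin under its centre; bystander
- ink_pad: closed dark ink pad, 56 x 69 mm, 13 mm high; origin under its centre; bystander
Mind the look-alikes: they are no part of the job. Leave any blue or turquoise look-alike of the part that bears pot_centre alone.

How it is judged:
By the outcome, as a careful person would: the job done as asked, in the order asked, and still so for the second after the job is handed in, with the robot touching nothing.
It also fails if it takes over 72 s, if anything falls off the work surface, if the arm or the gripper's body presses on something with over 40 N, if the wrist force passes 120 N, or if a joint passes its speed limit or range.

## Working session

There is one attempt and no reset: what is moved stays moved. The work goes in short steps, Python scripts to look and compute and a tool call to move; the robot and the scene stay as the last step left them, time stands still between calls to the robot, and variables do not carry over. Pictures are saved under pics/ and viewed, and the job is handed in when it is done.

Besides the shell and the picture viewer there is one more tool, called after "Emit:" by a JSON object that holds its "fn" and its "kwargs", one argument or row to a line. jog_arm: Moves the arm, as the interface text tells. Its arguments: {"type":"object","properties":{"moves":{"type":"array"},"hand":{"type":"number"},"newtons":{"type":"number"}},"required":["moves"]}

```bash
mkdir -p pics; ls; cat > h.py <<'E'
import numpy as np, cv2
from workcell import manip
def snap(n,f):
    d=manip.snapshot(n); np.savez(f'pics/{f}.npz',**d); cv2.imwrite(f'pics/{f}.png',cv2.cvtColor(d['image'],cv2.COLOR_RGB2BGR)); return d
def load(f): return dict(np.load(f'pics/{f}.npz'))
def cloud(d):
    K=d['intrinsics'];z=d['z_map'];v,u=np.mgrid[:480,:640]
    R,_=cv2.Rodrigues(d['rvec'].astype(float));t=np.array(d['tvec'],float).reshape(3)
    P=np.stack([(u-K[0,2])/K[0,0]*z,(v-K[1,2])/K[1,1]*z,z],-1).astype(float)
    W=(P-t)@R; W[z<=0]=np.nan; return W
def proj(d,p): 
    return cv2.projectPoints(np.atleast_2d(p).astype(float),d['rvec'].astype(float),d['tvec'].astype(float),d['intrinsics'].astype(float),None)[0].reshape(-1,2)
E
python3 - <<'E'
from h import *
print(manip.observe())
for n in('scene','top'):
    d=snap(n,n+'0'); print(d['intrinsics'],d['rvec'],d['tvec'],(d['z_map']>0).mean())
E
```

```text
pics
{'t': 0.0, 'q': array([67.69009929, 24.93879565,  1.42937112, 90.18865964, -0.6640528 ,
       64.97375286, -4.30383196]), 'joint_velocities': array([-0.0225381 , -0.02398259,  0.06232837, -0.03396664, -0.01672829,
        0.04605797,  0.03766504]), 'joint_efforts': array([ 1.20613731e-03, -6.67855024e+01,  9.85604301e-01, -3.14452457e+01,
       -6.05173758e-02,  4.27647424e-02,  1.52969569e-04]), 'eef_pos': array([ 0.17658536, -0.59895246,  0.19792229]), 'ee_rot': array([-1.79907461e+02,  8.36209400e-03,  1.64280296e+01]), 'contact_force': array([0.24136096, 0.14238651, 0.20057294]), 'ft_torque': array([ 0.01430766, -0.02575705, -0.05122668]), 'gripper_width': 0.9971792238295641}
[[585.26834332   0.         316.47889785]
 [  0.         585.26834332 246.19344069]
 [  0.           0.           1.        ]] [ 0.55655139 -2.45623854  1.43020278] [0.4449527  0.15502139 1.22299106] 0.925166015625
[[443.67243134   0.         311.64951048]
 [  0.         443.67243134 236.95634918]
 [  0.           0.           1.        ]] [ 2.18367637 -2.21815515  0.10919411] [0.01995708 0.50182985 0.96538077] 0.9960416666666667
```

View pics/scene0.png

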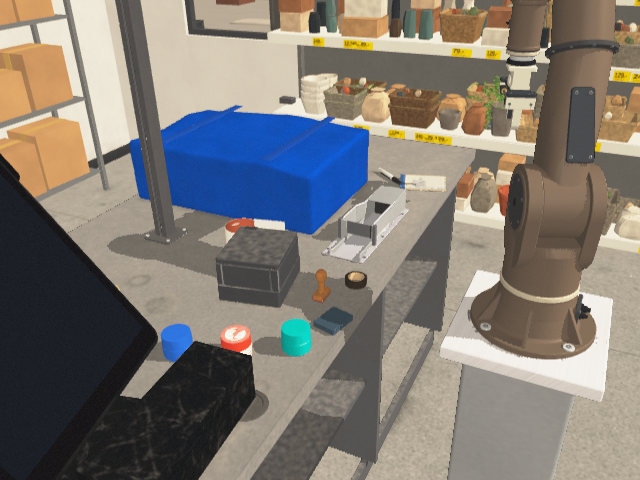

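View pics/top0.png

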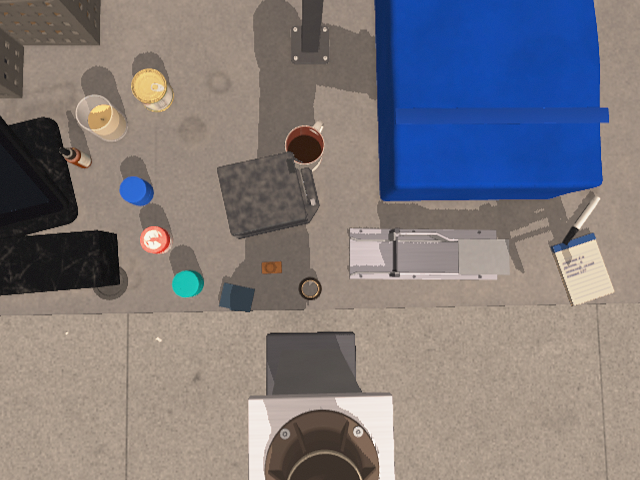

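The top view shows the red-lid pot at (155,240), between the blue pot at (136,190) and the turquoise one at (188,283). The dock's apron is at about (350–394, 255), its gate at x≈394, and the hood from about x≈458 to 510. In the scene view the red pot is at (236,337) and the dock around (368,222). Next I'll measure both.

```bash
python3 - <<'E'
from h import *
for f in('top0','scene0'):
    d=load(f);W=cloud(d);im=d['image'].astype(int)
    m=(im[...,0]>150)&(im[...,1]<110)&(im[...,2]<100)
    ok=np.isfinite(W[...,2])&(W[...,2]>.035)&(W[...,2]<.065)
    # lid-height points near red pot
    p=W[m&ok]; c=np.median(p,0); 
    v,u=np.nonzero(m&ok); print(f,c,len(p))
    near=ok&(np.hypot(W[...,0]-c[0],W[...,1]-c[1])<.04)&(W[...,2]>.046)
    q=W[near]; print(' top pts',len(q),q.mean(0),(q.min(0)+q.max(0))/2,q.max(0)-q.min(0),np.median(q[:,2]))
    (x,y),r=cv2.minEnclosingCircle(q[:,:2].astype(np.float32)); print(' circ',x,y,r)
d=load('top0');W=cloud(d)
im=cv2.cvtColor(d['image'],cv2.COLOR_RGB2BGR)
cv2.imwrite('pics/dockz.png',cv2.resize(im[215:295,330:530],None,fx=4,fy=4,interpolation=cv2.INTER_CUBIC))
for r in range(222,290,4): print(r,(W[r,345:520:6,2]*1000).round().astype(int).tolist())
print(W[255,350],W[255,394],W[255,510],W[240,394])
d=load('scene0');im=cv2.cvtColor(d['image'],cv2.COLOR_RGB2BGR)
cv2.imwrite('pics/docks.png',cv2.resize(im[170:270,310:420],None,fx=6,fy=6,interpolation=cv2.INTER_CUBIC))
E
```

```text
top0 [0.50042638 0.32953968 0.04725471] 64
 top pts 508 [0.5009848  0.34525686 0.05109933] [0.50050493 0.34473919 0.05173686] [0.05507495 0.04916234 0.01113945] 0.05109685349894358
 circ 0.5008835792541504 0.3481370806694031 0.028173627331852913
scene0 [0.47382977 0.36541285 0.04446841] 276
 top pts 352 [0.4893095  0.35698351 0.05039872] [0.49003377 0.3541149  0.05123873] [0.04693401 0.0542932  0.01045843] 0.05067618408678143
 circ 0.4936361610889435 0.3531525135040283 0.028804393485188484
222 [-2, 1, 1, 3, -4, 3, -3, 3, -5, 2, 1, -1, 1, 4, -1, -3, 1, 0, 2, 1, 1, 0, -3, 6, 1, -1, 2, 1, 3, 3]
226 [-2, 3, 0, 0, -3, -2, -3, 2, 0, -4, 1, 2, 4, 0, 0, 3, 1, 2, 0, 1, 3, -1, 0, 1, 0, 3, 1, -1, 2, 0]
230 [0, 2, 3, 3, 3, 5, 7, 6, 51, 63, 4, 3, 4, 2, 3, 6, 2, 4, 4, 5, 3, 6, 4, 6, 3, 3, -2, -1, -1, 1]
234 [2, 0, 3, 0, 4, 4, 4, 5, 58, 36, 37, 40, 43, 44, 46, 56, 62, 5, 1, 3, 3, 4, 2, 3, 3, 2, -3, 3, -1, -1]
238 [0, 14, 4, 2, 8, 3, 0, 3, 59, 8, 2, 6, 4, 3, 3, 13, 39, 65, 65, 66, 65, 63, 2, 6, -1, 4, 2, -2, 2, -1]
242 [-3, 4, 1, 3, 4, 5, 1, 3, 32, 3, 5, 2, 4, 2, 3, 4, 3, 3, 2, 64, 65, 64, 65, 65, 6
[... 734 characters left out ...]
, 4, 7, 2, 6, 6, 4, 3, 0, 62, 65, 65, 63, 64, 65, 64, 66, 63, 2, 0]
274 [2, 18, 5, 4, 5, 5, 4, 1, 48, 60, 5, 3, 5, 7, 5, 0, 3, 2, 5, 3, 4, 4, 4, 3, 2, 3, 0, 0, 0, 1]
278 [0, 1, 2, 0, 4, 1, 2, 2, 2, 3, 3, 4, 2, 2, 4, 2, 7, 5, 6, 4, 6, 2, 5, 4, 6, 4, -1, 3, 0, 0]
282 [2, 0, 0, 2, -3, 1, 1, 0, -2, -1, 1, -5, 3, 5, 1, -1, 0, 1, -1, -1, 3, 1, 0, 0, 0, 1, 2, 3, 1, -9223372036854775808]
286 [2, 1, 1, -5, 2, -2, 0, -3, 2, 0, -3, 0, 3, 0, 1, -1, 1, 0, 0, 3, -2, -3, 5, 0, 0, -1, -1, 3, 1, -1]
[ 0.46110844 -0.07350937  0.00552282] [ 0.45858346 -0.16431082  0.04387686] [ 0.45542773 -0.43867495  0.00171574] [ 0.4912584  -0.16613027  0.03993347]<stdin>:15: RuntimeWarning: invalid value encountered in cast
```

View pics/dockz.png

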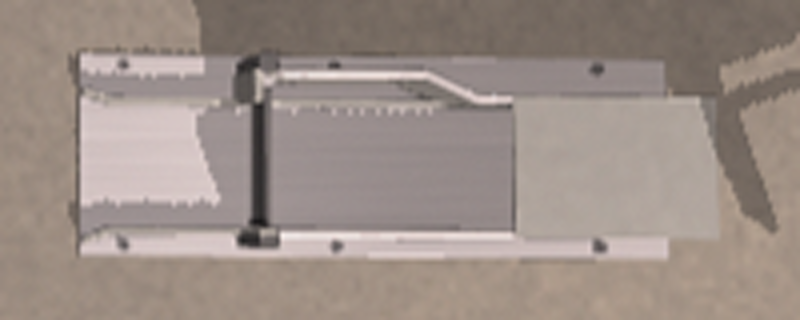

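View pics/docks.png

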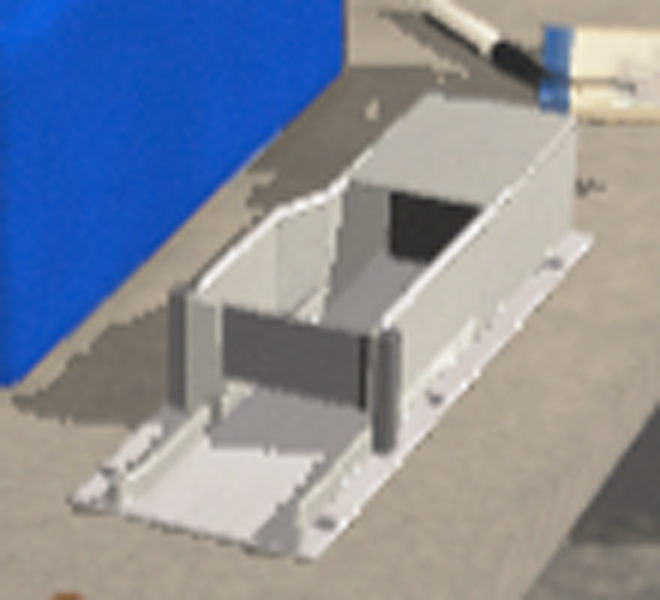

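```bash
cat > fit.py <<'E'
from h import *
from scipy.optimize import minimize
def mask(d,polys3):
    m=np.zeros((480*4,640*4),np.uint8)
    for P in polys3:
        p=proj(d,P); cv2.fillConvexPoly(m,cv2.convexHull(((p+.5)*4-.5).round().astype(np.int32)),255)
    return cv2.resize(m,(640,480),interpolation=cv2.INTER_AREA)/255.
a=np.linspace(0,2*np.pi,40,endpoint=False)
def cyl(x,y,r=.029,z0=0,z1=.05): 
    c=np.stack([x+r*np.cos(a),y+r*np.sin(a)],-1)
    return np.vstack([np.c_[c,0*a+z0],np.c_[c,0*a+z1]])
def fitpot(d,g,z0=0):
    W=cloud(d);u,v=proj(d,[g[0],g[1],.03])[0].astype(int)
    obs=((W[...,2]>.008+z0)&(W[...,2]<.07)&(np.hypot(W[...,0]-g[0],W[...,1]-g[1])<.045)).astype(float)
    obs=cv2.medianBlur(obs.astype(np.uint8),3).astype(float)
    f=lambda p:((mask(d,[cyl(p[0],p[1],z0=.008+z0,z1=.05+z0)])-obs)**2)[v-45:v+45,u-45:u+45].sum()
    r=minimize(f,g[:2],method='Nelder-Mead',options=dict(initial_simplex=np.array(g[:2])+np.array([[0,0],[.008,0],[0,.008]]),xatol=1e-4,fatol=.05))
    return r.x,r.fun,obs.sum()
if __name__=='__main__':
    for f in('top0','scene0'):
        d=load(f);print(f,fitpot(d,[.497,.35]))
        im=cv2.cvtColor(d['image'],cv2.COLOR_RGB2BGR);u,v=proj(d,[.497,.35,.03])[0].astype(int)
        x=fitpot(d,[.497,.35])[0]
        big=cv2.resize(im[v-40:v+40,u-40:u+40],None,fx=6,fy=6)
        for z in(0.,.05):
            P=((proj(d,np.c_[x[0]+.029*np.cos(a),x[1]+.029*np.sin(a),0*a+z])-[u-40,v-40]+.5)*6).astype(np.int32)
            cv2.polylines(big,[P],True,(0,255,0),1)
        cv2.imwrite('pics/pot_'+f+'.png',big)
    A=cv2.imread('pics/pot_top0.png');B=cv2.imread('pics/pot_scene0.png');cv2.imwrite('pics/potboth.png',cv2.resize(np.hstack([A,B]),(800,400)))
E
python3 fit.py
```

```text
top0 (array([0.50137853, 0.34857851]), np.float64(11.30074586697424), np.float64(733.0))
scene0 (array([0.49845303, 0.34737566]), np.float64(243.19703191080353), np.float64(720.0))
```

View pics/potboth.png

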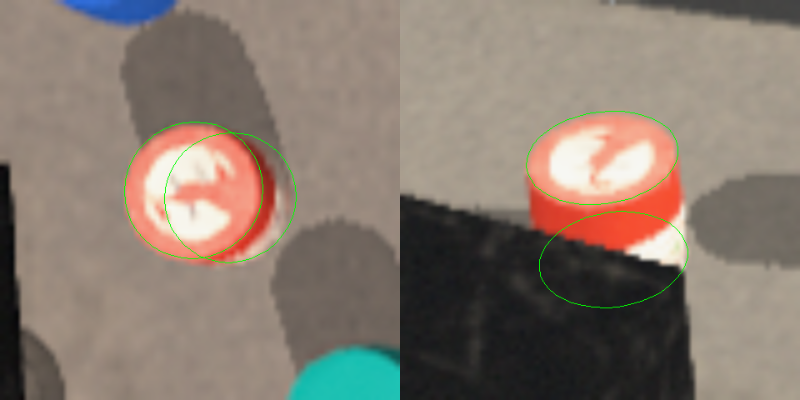

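```bash
python3 - <<'E'
from fit import *
for f in('top0','scene0'):
    d=load(f);W=cloud(d)
    for nm,c,R in (('blue',None,None),):
        pass
    h=np.where(np.isfinite(W[...,2]),W[...,2],0)
    m=((h>.058)&(h<.07)&(W[...,0]>.38)&(W[...,0]<.53)&(W[...,1]<-.20)&(W[...,1]>-.47)).astype(np.uint8)
    m=cv2.morphologyEx(cv2.medianBlur(m,3),cv2.MORPH_OPEN,np.ones((9,9)) if f=='top0' else np.ones((7,7)))
    p=W[m>0]; print(f,len(p),p.mean(0),cv2.minAreaRect(p[:,:2].astype(np.float32)))
    # neighbours
    for lo,hi,bx in ((.03,.2,(.35,.62,.25,.5)),):
        mm=((h>lo)&(W[...,0]>bx[0])&(W[...,0]<bx[1])&(W[...,1]>bx[2])&(W[...,1]<bx[3])).astype(np.uint8)
        n,l,s,cc=cv2.connectedComponentsWithStats(mm)
        for i in range(1,n):
            if s[i,4]>80:
                q=W[l==i]; print('  obj',cc[i],np.percentile(q,2,axis=0).round(3),np.percentile(q,98,axis=0).round(3))
d=load('top0');W=cloud(d)
# gate / posts / plate edges in top
im=cv2.cvtColor(d['image'],cv2.COLOR_RGB2GRAY)
# plate edges on z=.003 : columns profile
def ray(d,u,v,z):
    R,_=cv2.Rodrigues(d['rvec'].astype(float));t=d['tvec'].reshape(3).astype(float);K=d['intrinsics']
    o=-R.T@t;r=R.T@np.array([(u-K[0,2])/K[0,0],(v-K[1,2])/K[1,1],1]);return o+r*(z-o[2])/r[2]
# crop coords (x4): crop(x,y)->u=330+(x+.5)/4-.5
def c(x,y,z): return ray(d,330+(x+.5)/4-.5,215+(y+.5)/4-.5,z).round(4)
print('plate corner TL',c(80,53,.003),'BL',c(78,257,.003),'TR',c(664,62,.003),'BR',c(667,257,.003))
print('hood TL',c(515,96,.063),'BL',c(514,237,.063),'TR',c(702,97,.063),'BR',c(718,238,.063))
print('gate top',c(261,80,.056),c(261,228,.056))
E
```

```text
top0 1815 [nan nan nan] ((0.4532998204231262, -0.3518768846988678), (0.1112310066819191, 0.0745282843708992), 88.15484619140625)
  obj [ 54.05482456 189.67324561] [0.556 0.486 0.129] [0.618 0.5   0.211]
  obj [134.34714004 192.29191321] [0.581 0.365 0.032] [0.619 0.418 0.055]
  obj [154.53230769 238.83230769] [0.475 0.321 0.033] [0.526 0.374 0.054]
  obj [ 90.46004655 258.98758728] [0.405 0.436 0.035] [0.515 0.498 0.102]
  obj [186.10900474 283.06635071] [0.381 0.254 0.035] [0.432 0.307 0.054]
scene0 434 [nan nan nan] ((0.44518858194351196, -0.3499455451965332), (0.07313775271177292, 0.12448888272047043), 6.357631206512451)
  obj [146.36090226 322.96240602] [0.549 0.49  0.127] [0.593 0.5   0.184]
  obj [295.43358779 331.64274809] [0.373 0.261 0.031] [0.426 0.313 0.053]
  obj [177.05090312 337.60098522] [0.575 0.371 0.031] [0.618 0.424 0.053]
  obj [226.20371044 358.95998545] [0.397 0.334 0.033] [0.514 0.498 0.101]
plate corner TL [ 0.5223 -0.0743  0.003 ] BL [ 0.4078 -0.0706  0.003 ] TR [ 0.5125 -0.4076  0.003 ] BR [ 0.402  -0.4043  0.003 ]
hood TL [ 0.4908 -0.2992  0.063 ] BL [ 0.416  -0.2957  0.063 ] TR [ 0.4888 -0.4001  0.063 ] BR [ 0.4136 -0.4052  0.063 ]
gate top [ 0.5018 -0.1648  0.056 ] [ 0.4229 -0.1625  0.056 ]
```

```bash
cat > fitd.py <<'E'
from fit import *
def D2W(p,P):
    c,s=np.cos(p[2]),np.sin(p[2]);P=np.atleast_2d(P).astype(float)
    return np.c_[p[0]+c*P[:,0]-s*P[:,1],p[1]+s*P[:,0]+c*P[:,1],P[:,2]]
E
python3 - <<'E'
from fitd import *
H=np.array([[.130,.037,.064],[.130,-.037,.064],[.2415,-.037,.064],[.2415,.037,.064]])
for f in('top0','scene0'):
    d=load(f);W=cloud(d);h=np.nan_to_num(W[...,2])
    obs=((h>.045)&(h<.08)&(W[...,0]>.38)&(W[...,0]<.53)&(W[...,1]<-.1)&(W[...,1]>-.47)).astype(np.uint8)
    obs=cv2.medianBlur(obs,3)
    g=np.array([.458,-.1675,np.radians(-91.8)])
    # hood region only: roi weight
    c=proj(d,D2W(g,H)).mean(0).astype(int)
    roi=np.zeros((480,640))
    if f=='top0': roi[215:295,440:530]=1
    else: roi[150:235,360:425]=1
    # scene: front/side faces: allow polygon union of box side in z>.045
    Hs=H.copy();Hs[:,2]=.045
    E=(lambda p:[D2W(p,np.vstack([H,Hs]))])
    walls=[np.array([[x,y,z] for x in(.083,.24) for y in(-.037,-.034) for z in(.045,.06)])]
    def fun(q):
        p=g+q*np.array([.001,.001,np.radians(.5)])
        m=mask(d,E(p)+[D2W(p,w) for w in walls]); return (roi*(m-obs)**2).sum()
    r=minimize(fun,np.zeros(3),method='Nelder-Mead',options=dict(initial_simplex=np.array([[0,0,0],[5,0,0],[0,5,0],[0,0,4.]]),xatol=.02,fatol=.05))
    p=g+r.x*np.array([.001,.001,np.radians(.5)])
    print(f,p[:2],np.degrees(p[2]),r.fun,(obs*roi).sum())
    im=cv2.cvtColor(d['image'],cv2.COLOR_RGB2BGR)
    u0,v0,s=(330,215,4) if f=='top0' else (310,160,7)
    big=cv2.resize(im[v0:v0+(80 if s==4 else 110),u0:u0+(200 if s==4 else 110)],None,fx=s,fy=s)
    def L(P,col=(0,255,0)):
        q=((proj(d,D2W(p,np.array(P)))-[u0,v0]+.5)*s).astype(np.int32);cv2.polylines(big,[q],False,col,1)
    L(np.vstack([H,H[:1]]))
    for y in(.034,-.034): L([[-.095,y,.003],[.112,y,.003]],(255,0,0)); L([[-.095,y,.016],[.0,y,.016]],(0,255,255))
    L([[0,.046,.056],[0,-.031,.056]],(0,0,255));L([[-.095,.05,.003],[-.095,-.05,.003]],(255,0,255)); L([[0,-.034,.06],[.13,-.034,.06]])
    L([[0,.046,.02],[0,-.031,.02]],(0,0,255))
    cv2.imwrite('pics/df_'+f+'.png',big)
E
```

```text
top0 [ 0.45832543 -0.16678291] -91.65202009949607 173.62820453671665 1914.0
scene0 [ 0.45351634 -0.16162264] -91.70286564508396 304.40322952710494 810.0
```

View pics/df_top0.png

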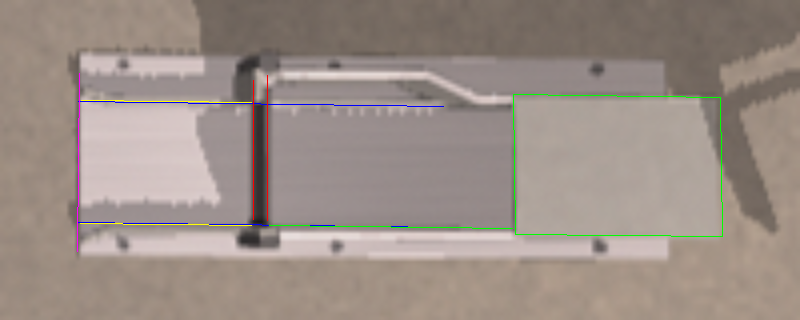

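View pics/df_scene0.png

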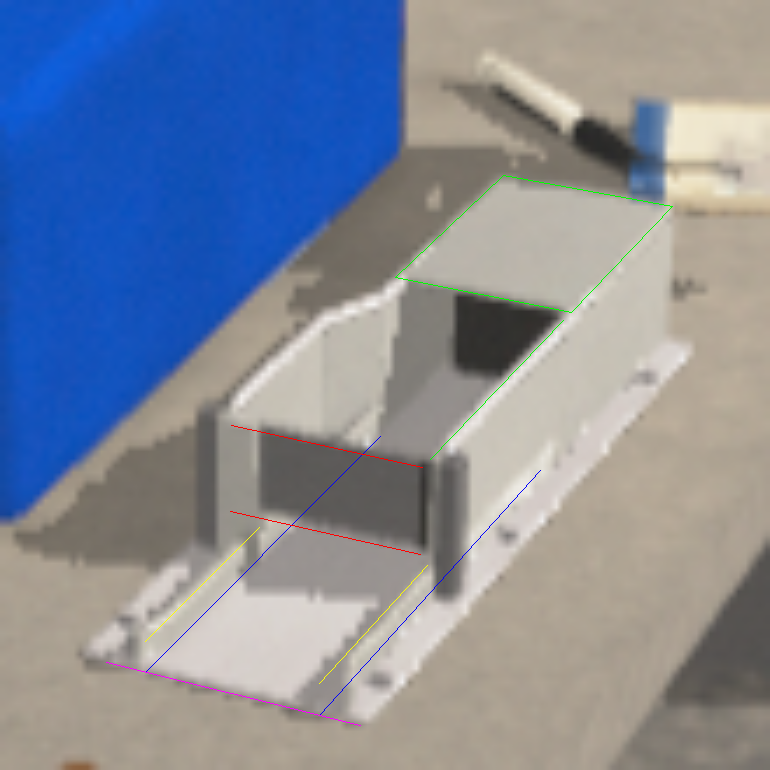

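```bash
python3 - <<'E'
from fitd import *
H=np.array([[.130,.037,.064],[.130,-.037,.064],[.2415,-.037,.064],[.2415,.037,.064]])
p=[.4575,-.1665,np.radians(-91.7)]
for f in('top0','scene0'):
    d=load(f)
    im=cv2.cvtColor(d['image'],cv2.COLOR_RGB2BGR)
    u0,v0,s=(330,215,4) if f=='top0' else (310,165,7)
    big=cv2.resize(im[v0:v0+(80 if s==4 else 100),u0:u0+(200 if s==4 else 110)],None,fx=s,fy=s)
    def L(P,col=(0,255,0)):
        q=((proj(d,D2W(p,np.array(P)))-[u0,v0]+.5)*s).astype(np.int32);cv2.polylines(big,[q],False,col,1)
    L(np.vstack([H,H[:1]]))
    for y in(.034,-.034): L([[-.095,y,.003],[.0,y,.003]],(255,0,0)); L([[-.095,y,.016],[.0,y,.016]],(0,255,255))
    L([[0,.046,.056],[0,-.031,.056]],(0,0,255));L([[-.095,.05,.003],[-.095,-.05,.003]],(255,0,255)); L([[0,-.034,.06],[.13,-.034,.06]])
    L([[0,.046,.02],[0,-.031,.02]],(0,0,255))
    cv2.imwrite('pics/dg_'+f+'.png',big)
    R,_=cv2.Rodrigues(d['rvec'].astype(float));print(-R.T@d['tvec'].reshape(3))
A=cv2.imread('pics/dg_top0.png');B=cv2.imread('pics/dg_scene0.png')
cv2.imwrite('pics/dg.png',B)
E
```

```text
[0.43489441 0.04253571 0.99661882]
[-0.05009692  1.07887529  0.74245544]
```

View pics/dg.png

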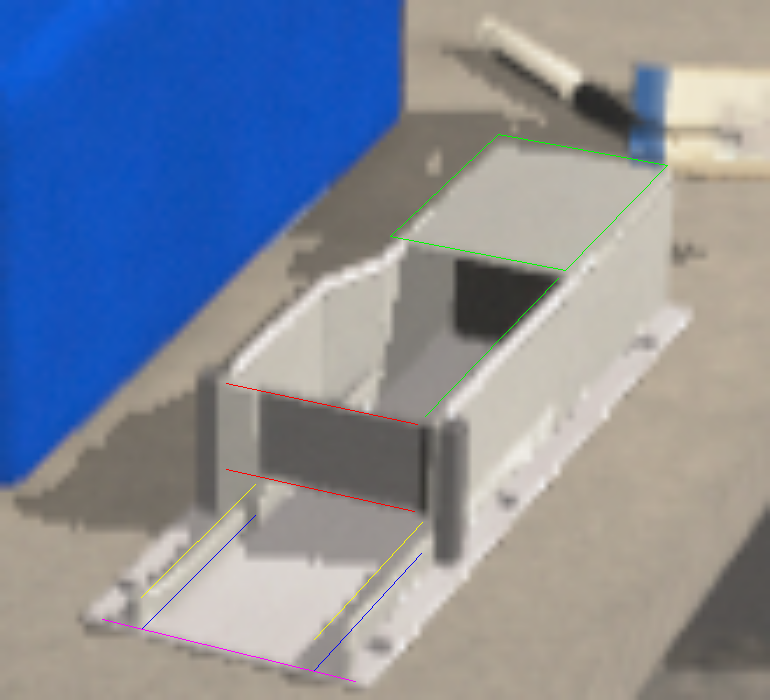

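View pics/dg_top0.png

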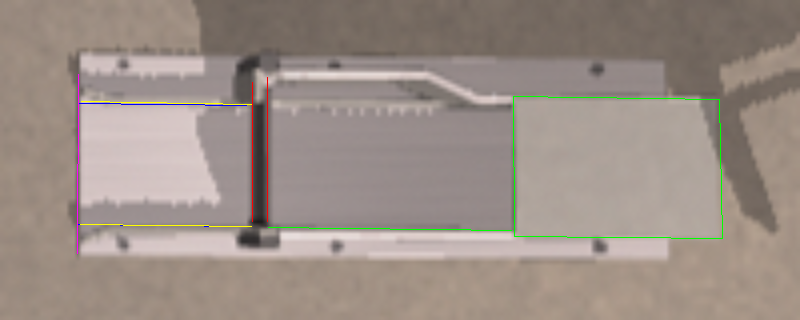

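```bash
cat > go.py <<'E'
import sys
from h import *
from scipy.spatial.transform import Rotation as Ro
# usage: go.py x y z yaw
s=manip.observe()
R=Ro.from_euler('xyz',s['ee_rot'],degrees=True)
print('t',round(s['t'],2),'pos',s['eef_pos'].round(4),'rot',s['ee_rot'].round(2),'F',s['contact_force'].round(1),'w',round(s['gripper_width']*91.8,1))
a=[float(v) for v in sys.argv[1:]]
if a:
    T=Ro.from_euler('xyz',[180,0,a[3]],degrees=True)
    print('shift',(R.inv().apply(np.array(a[:3])-s['eef_pos'])/.025).round(3),'turn',(np.degrees((R.inv()*T).as_rotvec())/6).round(3))
E
python3 go.py .45 -.17 .25 88.3; python3 - <<'E'
from h import *
W=cloud(load('top0'));h=np.nan_to_num(W[...,2])
m=((h>.05)&(W[...,0]<.75)).astype(np.uint8);n,l,s,c=cv2.connectedComponentsWithStats(m)
for i in range(1,n):
    if s[i,4]>100: q=W[l==i];print(c[i].round(),q.min(0).round(3),q.max(0).round(3))
E
```

```text
t 0.1 pos [ 0.1766 -0.599   0.198 ] rot [-1.7992e+02  1.0000e-02  1.6430e+01] F [-0.2 -0.2  0.1] w 92.2
shift [ 15.342 -13.369  -2.062] turn [-1.2000e-02 -7.0000e-03 -1.1978e+01]
[491. 147.] [ 0.579 -0.543  0.05 ] [ 0.75  -0.139  0.206]
[ 24. 183.] [0.523 0.485 0.121] [0.686 0.618 0.295]
[102. 127.] [0.724 0.421 0.05 ] [0.75  0.493 0.095]
[268. 188.] [ 0.503 -0.015  0.05 ] [0.746 0.204 0.127]
[ 71. 154.] [0.665 0.501 0.051] [0.698 0.534 0.103]
[132. 189.] [0.582 0.365 0.05 ] [0.636 0.42  0.057]
[153. 238.] [0.475 0.321 0.05 ] [0.528 0.376 0.057]
[ 54. 261.] [0.39  0.434 0.05 ] [0.519 0.648 0.105]
[470. 255.] [ 0.414 -0.407  0.05 ] [ 0.516 -0.159  0.07 ]
[270. 267.] [0.427 0.091 0.062] [0.45  0.114 0.077]
[185. 283.] [0.379 0.254 0.05 ] [0.434 0.309 0.057]
[323. 462.] [-0.001 -0.093  0.05 ] [0.091 0.091 0.251]
```

Emit:
{"fn": "jog_arm", "kwargs": {
  "moves": [
    [[15.34, -13.37, -2.06, 0, 0, -11.98], [15.34, -13.37, -2.06, 0, 0, -11.98], [15.34, -13.37, -2.06, 0, 0, -11.98], [15.34, -13.37, -2.06, 0, 0, -11.98], [15.34, -13.37, -2.06, 0, 0, -11.98], [15.34, -13.37, -2.06, 0, 0, -11.98], [15.34, -13.37, -2.06, 0, 0, -11.98], [15.34, -13.37, -2.06, 0, 0, -11.98], [15.34, -13.37, -2.06, 0, 0, -11.98], [15.34, -13.37, -2.06, 0, 0, -11.98]]
  ],
  "hand": 86
}}

```text
t: 0.93
eef_pos: [0.3999, -0.248, 0.2409]
ee_rot: [-180.0, 0.0, 88.4]
contact_force: [1.8, -0.0, -0.3]
gripper_width: 0.938
```

```bash
python3 go.py .50 .348 .15 88.3
```

```text
t 0.93 pos [ 0.3999 -0.248   0.2409] rot [-1.7999e+02  2.0000e-02  8.8390e+01] F [ 1.8 -0.  -0.3] w 86.1
shift [23.943  3.333  3.627] turn [-0.002  0.003  0.014]
```

Emit:
{"fn": "jog_arm", "kwargs": {
  "moves": [
    [[22.5, 2.5, 1.6, 0, 0, 0], [22.5, 2.5, 1.6, 0, 0, 0], [22.5, 2.5, 1.6, 0, 0, 0], [22.5, 2.5, 1.6, 0, 0, 0], [22.5, 2.5, 1.6, 0, 0, 0], [22.5, 2.5, 1.6, 0, 0, 0], [22.5, 2.5, 1.6, 0, 0, 0], [22.5, 2.5, 1.6, 0, 0, 0], [22.5, 2.5, 1.6, 0, 0, 0], [22.5, 2.5, 1.6, 0, 0, 0]]
  ]
}}

```text
t: 1.77
eef_pos: [0.4592, 0.1632, 0.211]
ee_rot: [-180.0, 0.0, 88.0]
contact_force: [1.0, -0.2, 0.3]
gripper_width: 0.939
```

Emit:
{"fn": "jog_arm", "kwargs": {
  "moves": [
    [[8, 0, 0, 0, 0, 0], [8, 0, 0, 0, 0, 0], [8, 0, 0, 0, 0, 0], [8, 0, 0, 0, 0, 0], [8, 0, 0, 0, 0, 0], [8, 0, 0, 0, 0, 0], [8, 0, 0, 0, 0, 0], [8, 0, 0, 0, 0, 0]]
  ]
}}

```text
t: 2.43
eef_pos: [0.4661, 0.3606, 0.2106]
ee_rot: [-180.0, 0.1, 88.1]
contact_force: [-0.0, -0.1, -0.1]
gripper_width: 0.937
```

```bash
python3 go.py .50 .348 .15 88.3
```

```text
t 2.43 pos [0.4661 0.3606 0.2106] rot [-1.7996e+02  8.0000e-02  8.8060e+01] F [-0.  -0.1 -0.1] w 86.0
shift [-0.456  1.373  2.425] turn [-0.008  0.013 -0.041]
```

Emit:
{"fn": "jog_arm", "kwargs": {
  "moves": [
    [[-0.46, 1.37, 2.4, 0, 0, -0.04], [-0.46, 1.37, 4.4, 0, 0, -0.04], [-0.46, 1.37, 4.4, 0, 0, -0.04], [-0.46, 1.37, 4.4, 0, 0, -0.04], [-0.46, 1.37, 4.4, 0, 0, -0.04], [-0.46, 1.37, 4.4, 0, 0, -0.04], [-0.46, 1.37, 4.4, 0, 0, -0.04]]
  ]
}}

```text
t: 3.02
eef_pos: [0.5008, 0.3499, 0.1042]
ee_rot: [179.8, -0.2, 88.3]
contact_force: [-0.7, 0.8, 0.9]
gripper_width: 0.934
```

```bash
python3 - <<'E'
from h import *
d=snap('scene','s1');e=snap('top','t1')
a=cv2.imread('pics/s1.png')[240:420,140:340];b=cv2.imread('pics/t1.png')[160:340,60:260]
cv2.imwrite('pics/g1.png',cv2.resize(np.hstack([a,b]),None,fx=2,fy=2,interpolation=cv2.INTER_CUBIC))
for n,x in(('s',d),('t',e)): print(n,proj(x,[manip.observe()['eef_pos']]))
E
python3 go.py .5 .348 .022 88.3
```

```text
s [[230.79156929 310.34737311]]
t [[143.83638693 237.12083406]]
t 3.12 pos [0.5007 0.3498 0.1037] rot [ 1.7984e+02 -1.3000e-01  8.8310e+01] F [ 0.4 -0.5  0.1] w 85.7
shift [-0.079 -0.035  3.268] turn [ 0.027 -0.021  0.001]
```

View pics/g1.png

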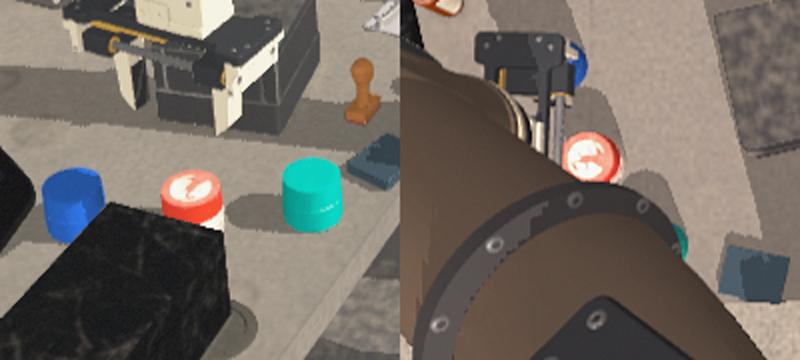

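```bash
python3 - <<'E'
from h import *
d=load('s1')
P=[[.5007+s*x,.3498,z] for s in(-1,1) for x in(.043,.062) for z in (.1037,.123)]
q=proj(d,P);print(np.c_[P,(q-[140,240])*2].round(3))
b=cv2.imread('pics/s1.png')[240:330,160:290]
big=cv2.resize(b,None,fx=6,fy=6,interpolation=cv2.INTER_CUBIC)
for x in (q-[160,240]+.5)*6: cv2.circle(big,tuple(int(v) for v in x),4,(0,255,0),-1)
cv2.imwrite('pics/g2.png',big)
W=cloud(d)
m=(W[...,2]>.085)&(W[...,2]<.13)&(abs(W[...,1]-.35)<.03)&(W[...,0]>.43)&(W[...,0]<.58)
for a,b in((.43,.5),(.5,.58)):
    k=m&(W[...,0]>a)&(W[...,0]<b);print(k.sum(),np.nanpercentile(W[k],[3,50,97],axis=0).round(3))
E
```

```text
[[4.58000e-01 3.50000e-01 1.04000e-01 2.20727e+02 1.52104e+02]
 [4.58000e-01 3.50000e-01 1.23000e-01 2.19158e+02 1.34939e+02]
 [4.39000e-01 3.50000e-01 1.04000e-01 2.38417e+02 1.57248e+02]
 [4.39000e-01 3.50000e-01 1.23000e-01 2.36994e+02 1.40008e+02]
 [5.44000e-01 3.50000e-01 1.04000e-01 1.43623e+02 1.29683e+02]
 [5.44000e-01 3.50000e-01 1.23000e-01 1.41442e+02 1.12851e+02]
 [5.63000e-01 3.50000e-01 1.04000e-01 1.27216e+02 1.24912e+02]
 [5.63000e-01 3.50000e-01 1.23000e-01 1.24910e+02 1.08153e+02]]
0 [nan nan nan]
0 [nan nan nan]
  return np.nanmean(a, axis, out=out, keepdims=keepdims)
```

View pics/g2.png

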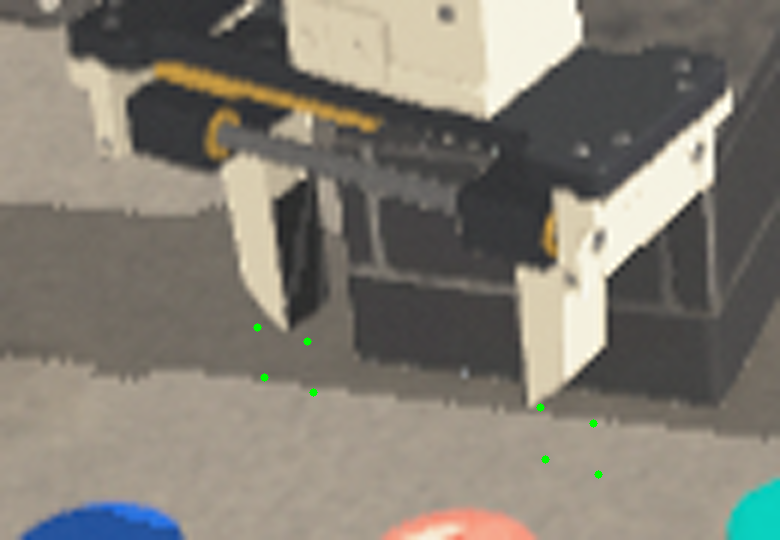

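```bash
python3 - <<'E'
from h import *
d=load('s1');W=cloud(d)
# pixels of finger tips in big: (265,290) (545,370)
for x,y in((265,290),(285,325),(265,250),(545,300),(545,340),(535,395),(585,330),(660,190)):
    u,v=160+x//6,240+y//6; print((x,y),W[v,u].round(4),d['z_map'][v,u])
e=load('t1');V=cloud(e)
m=(V[...,2]>.1)&(V[...,2]<.2)&(abs(V[...,1]-.35)<.08)&(abs(V[...,0]-.5)<.12);print(m.sum())
E
```

```text
(265, 290) [0.5494 0.3589 0.1459] 1.088066
(285, 325) [0.5439 0.3593 0.1343] 1.0912739
(265, 250) [0.5484 0.3574 0.1607] 1.0815544
(545, 300) [0.4455 0.3611 0.1714] 1.0330353
(545, 340) [0.4473 0.3602 0.1576] 1.0412042
(535, 395) [0.4499 0.3621 0.1386] 1.0501055
(585, 330) [0.4376 0.3523 0.1577] 1.0434741
(660, 190) [0.4119 0.3444 0.21  ] 1.013967
43
```

```bash
python3 - <<'E'
from h import *
d=snap('scene','s2');W=cloud(d);print(manip.observe()['eef_pos'])
b=cv2.imread('pics/s2.png')[240:330,160:290]
cv2.imwrite('pics/g3.png',cv2.resize(b,None,fx=6,fy=6,interpolation=cv2.INTER_CUBIC))
for x,y in((265,290),(285,325),(545,340),(535,395)):
    u,v=160+x//6,240+y//6; print((x,y),W[v,u].round(4))
m=(W[...,2]>.07)&(W[...,2]<.2)&(W[...,1]>.33)&(W[...,1]<.37)&(abs(W[...,0]-.5)<.07)
print(np.nanmin(W[m][:,2]),np.sort(W[m][:,2])[:8])
E
```

```text
[0.50058103 0.34956572 0.10331302]
(265, 290) [0.5497 0.3585 0.1456]
(285, 325) [0.5428 0.3606 0.1354]
(545, 340) [0.4448 0.3638 0.1606]
(535, 395) [0.4489 0.3636 0.1399]
0.13094853368793324 [0.13094853 0.13155738 0.13265536 0.13275859 0.1328232  0.13298896
 0.13329242 0.13360748]
```

View pics/g3.png

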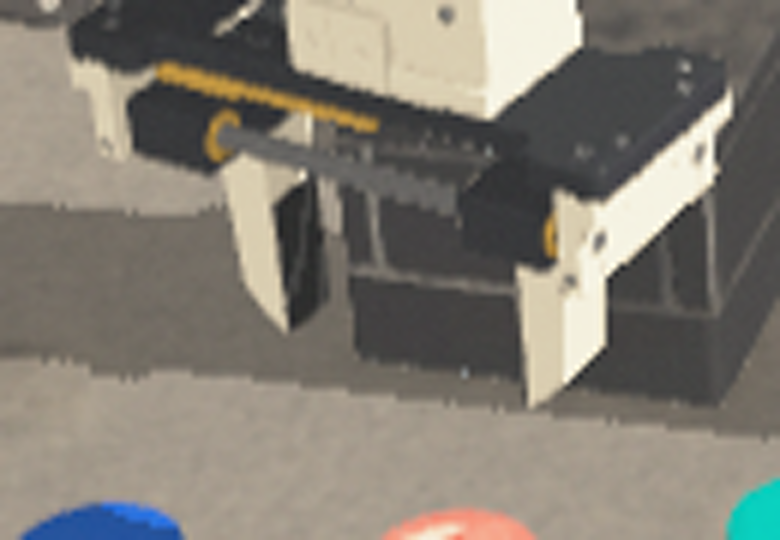

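Emit:
{"fn": "jog_arm", "kwargs": {
  "moves": [
    [[-0.06, -0.02, 1.0, 0, 0, 0], [-0.06, -0.02, 2.3, 0, 0, 0], [-0.06, -0.02, 2.3, 0, 0, 0], [-0.06, -0.02, 2.3, 0, 0, 0], [-0.06, -0.02, 2.3, 0, 0, 0], [-0.06, -0.02, 2.3, 0, 0, 0]]
  ]
}}

```text
t: 3.67
eef_pos: [0.5004, 0.3484, 0.0459]
ee_rot: [179.9, -0.1, 88.3]
contact_force: [-0.4, 0.7, -0.6]
gripper_width: 0.938
```

```bash
python3 - <<'E'
from h import *
d=snap('scene','s3');W=cloud(d);print(manip.observe()['eef_pos'])
b=cv2.imread('pics/s3.png')[250:370,160:300]
cv2.imwrite('pics/g4.png',cv2.resize(b,None,fx=5,fy=5,interpolation=cv2.INTER_CUBIC))
E
python3 go.py
```

```text
[0.50038314 0.34826065 0.04576881]
t 3.72 pos [0.5004 0.3483 0.0458] rot [ 1.7988e+02 -1.1000e-01  8.8290e+01] F [-0.4  0.1 -0.4] w 85.7
```

View pics/g4.png

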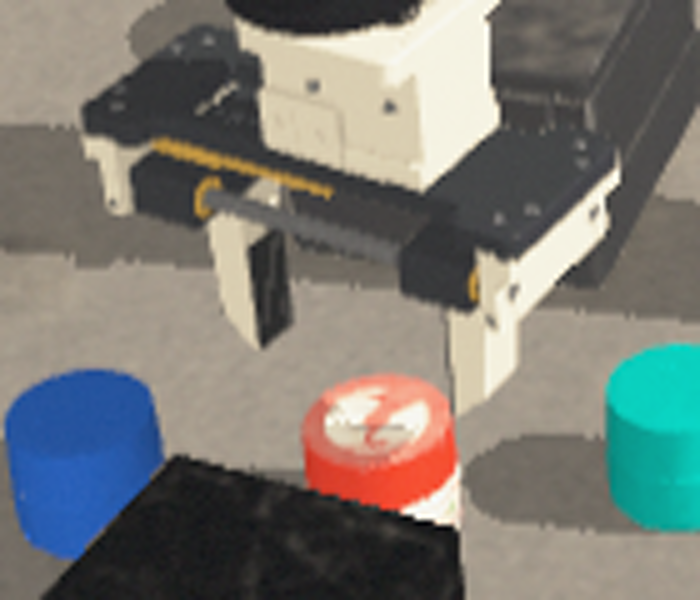

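```bash
python3 - <<'E'
from h import *
d=load('s3');W=cloud(d)
for x,y in((260,335),(245,300),(460,395),(465,360),(495,380),(380,418),(440,290),(150,190),(560,250)):
    u,v=160+x//5,250+y//5; print((x,y),W[v,u].round(4))
P=[.5004,.348,.0458]
print(((proj(d,[P,[.5,.348,.05]])-[160,250])*5).round())
E
```

```text
(260, 335) [0.5414 0.3567 0.0806]
(245, 300) [0.5457 0.3575 0.0961]
(460, 395) [0.4494 0.3603 0.0839]
(465, 360) [0.4456 0.3605 0.1012]
(495, 380) [0.4399 0.3507 0.0871]
(380, 418) [0.4955 0.3483 0.0513]
(440, 290) [0.435  0.3873 0.1528]
(150, 190) [0.5634 0.381  0.1553]
(560, 250) [0.4102 0.347  0.1514]
[[371. 423.]
 [371. 414.]]
```

The picture puts the fingertips about 28 mm above the reported TCP. Before I descend further, I'll check this by gently closing at lid height.

Emit:
{"fn": "jog_arm", "kwargs": {
  "moves": [
    [[0, 0, 0, 0, 0, 0], [0, 0, 0, 0, 0, 0], [0, 0, 0, 0, 0, 0], [0, 0, 0, 0, 0, 0], [0, 0, 0, 0, 0, 0], [0, 0, 0, 0, 0, 0]]
  ],
  "hand": 50,
  "newtons": 3
}}

```text
t: 4.22
eef_pos: [0.4996, 0.3472, 0.0438]
ee_rot: [-180.0, 0.0, 88.3]
contact_force: [-0.6, -0.3, 0.4]
gripper_width: 0.569
```

```bash
python3 - <<'E'
from h import *
d=snap('scene','s4')
b=cv2.imread('pics/s4.png')[250:370,160:300]
cv2.imwrite('pics/g5.png',cv2.resize(b,None,fx=5,fy=5,interpolation=cv2.INTER_CUBIC))
E
python3 go.py
```

```text
t 4.27 pos [0.4995 0.3471 0.0438] rot [-180.      0.     88.29] F [ 0.2  0.  -0.1] w 50.5
```

View pics/g5.png

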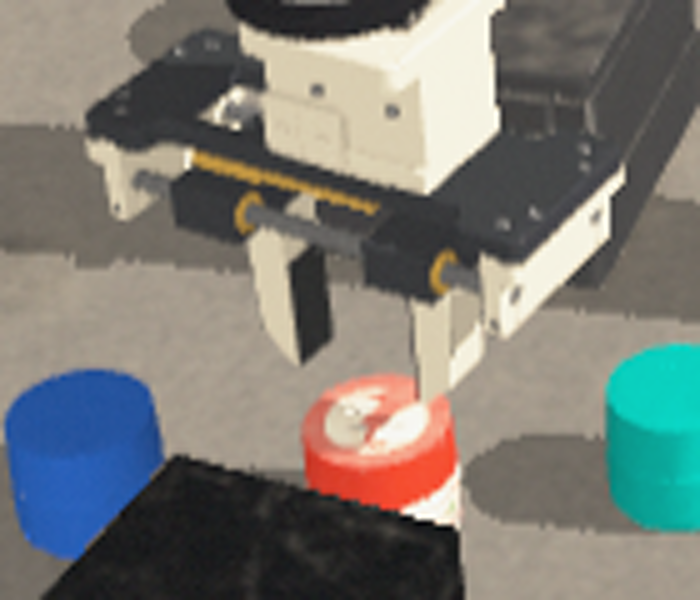

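Emit:
{"fn": "jog_arm", "kwargs": {
  "moves": [
    [[0, 0, 0, 0, 0, 0], [0, 0, 0, 0, 0, 0], [0, 0, 0, 0, 0, 0], [0, 0, 0, 0, 0, 0], [0, 0, 0, 0, 0, 0], [0.03, 0.03, 1.0, 0, 0, 0], [0.03, 0.03, 1.9, 0, 0, 0], [0.03, 0.03, 1.9, 0, 0, 0], [0.03, 0.03, 1.9, 0, 0, 0], [0.03, 0.03, 1.9, 0, 0, 0]]
  ],
  "hand": 86
}}

```text
t: 5.1
eef_pos: [0.5006, 0.3485, -0.0028]
ee_rot: [180.0, -0.0, 88.3]
contact_force: [-0.2, 0.2, -0.0]
gripper_width: 0.936
```

```bash
python3 - <<'E'
from h import *
d=snap('scene','s5')
b=cv2.imread('pics/s5.png')[250:370,160:300]
cv2.imwrite('pics/g6.png',cv2.resize(b,None,fx=5,fy=5,interpolation=cv2.INTER_CUBIC))
E
python3 go.py
```

```text
t 5.15 pos [ 0.5009  0.3487 -0.0024] rot [ 1.7994e+02 -7.0000e-02  8.8290e+01] F [-0.2 -0.1  1. ] w 85.9
```

View pics/g6.png

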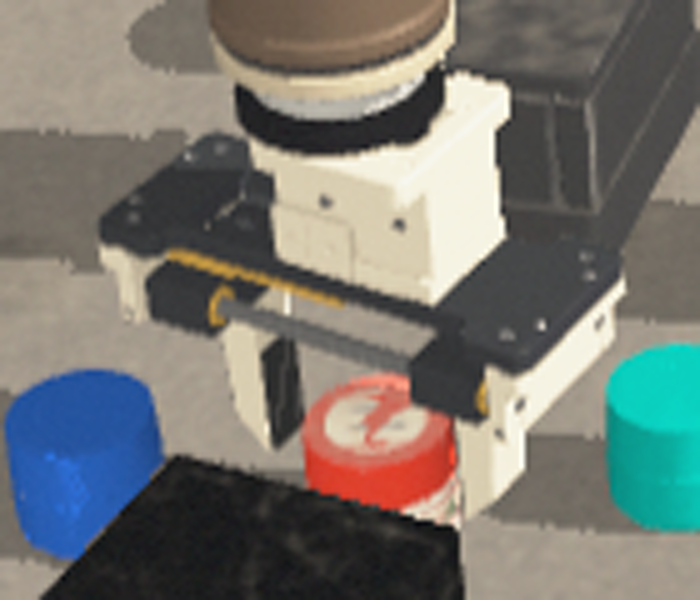

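Emit:
{"fn": "jog_arm", "kwargs": {
  "moves": [
    [[0, 0, 0.1, 0, 0, 0], [0, 0, 0.1, 0, 0, 0], [0, 0, 0.1, 0, 0, 0], [0, 0, 0.1, 0, 0, 0], [0, 0, 0.1, 0, 0, 0], [0, 0, 0.1, 0, 0, 0], [0, 0, 0.1, 0, 0, 0]]
  ],
  "hand": 45,
  "newtons": 18
}}

```text
t: 5.73
eef_pos: [0.5003, 0.348, -0.006]
ee_rot: [180.0, 0.0, 88.3]
contact_force: [-1.3, -1.4, 3.9]
gripper_width: 0.626
```

```bash
python3 go.py
```

```text
t 5.73 pos [ 0.5003  0.348  -0.006 ] rot [180.     0.    88.29] F [-1.3 -1.4  3.9] w 57.4
```

Emit:
{"fn": "jog_arm", "kwargs": {
  "moves": [
    [[0, 0, -1, 0, 0, 0], [0, 0, -2.5, 0, 0, 0], [0, 0, -4, 0, 0, 0], [0, 0, -5.5, 0, 0, 0], [0, 0, -7, 0, 0, 0], [0, 0, -7.2, 0, 0, 0], [0, 0, -7.2, 0, 0, 0]]
  ]
}}

```text
t: 6.32
eef_pos: [0.5015, 0.3491, 0.1766]
ee_rot: [179.8, -0.2, 88.3]
contact_force: [-0.3, 0.1, -2.0]
gripper_width: 0.627
```

```bash
python3 go.py .458 -.119 .17 88.3
```

```text
t 6.32 pos [0.5015 0.3491 0.1766] rot [179.76  -0.18  88.27] F [-0.3  0.1 -2. ] w 57.6
shift [-18.77   -1.176   0.199] turn [ 0.04  -0.029 -0.004]
```

Emit:
{"fn": "jog_arm", "kwargs": {
  "moves": [
    [[-1, -0.06, 0, 0, 0, 0], [-2.3, -0.15, 0, 0, 0, 0], [-3.6, -0.25, 0, 0, 0, 0], [-4.9, -0.3, 0, 0, 0, 0], [-6.2, -0.4, 0, 0, 0, 0], [-7.5, -0.5, 0, 0, 0, 0], [-8.8, -0.55, 0, 0, 0, 0], [-10.1, -0.65, 0, 0, 0, 0], [-11.4, -0.7, 0, 0, 0, 0], [-12.7, -0.8, 0, 0, 0, 0]]
  ]
}}

```text
t: 7.15
eef_pos: [0.4693, 0.029, 0.172]
ee_rot: [-179.8, 0.0, 88.3]
contact_force: [0.0, -0.9, -1.8]
gripper_width: 0.624
```

Emit:
{"fn": "jog_arm", "kwargs": {
  "moves": [
    [[-1.3, -0.1, 0, 0, 0, 0], [-2.6, -0.15, 0, 0, 0, 0], [-3.9, -0.25, 0, 0, 0, 0], [-5, -0.3, 0, 0, 0, 0], [-5.7, -0.35, 0, 0, 0, 0], [-6, -0.37, 0, 0, 0, 0], [-6, -0.37, 0, 0, 0, 0], [-6, -0.37, 0, 0, 0, 0]]
  ]
}}

```text
t: 7.82
eef_pos: [0.4566, -0.1176, 0.1729]
ee_rot: [-179.9, -0.1, 88.3]
contact_force: [-0.7, 0.8, -2.0]
gripper_width: 0.626
```

```bash
python3 go.py .458 -.119 .07 88.3
```

```text
t 7.82 pos [ 0.4566 -0.1176  0.1729] rot [-1.7992e+02 -6.0000e-02  8.8290e+01] F [-0.7  0.8 -2. ] w 57.5
shift [-0.059  0.063  4.117] turn [-0.014 -0.01  -0.001]
```

Emit:
{"fn": "jog_arm", "kwargs": {
  "moves": [
    [[-0.03, 0.03, 1.2, 0, 0, 0], [-0.03, 0.03, 2.4, 0, 0, 0], [-0.03, 0.03, 3.6, 0, 0, 0], [-0.03, 0.03, 4.6, 0, 0, 0], [-0.03, 0.03, 5.3, 0, 0, 0], [-0.03, 0.03, 5.5, 0, 0, 0], [-0.03, 0.03, 5.5, 0, 0, 0], [-0.03, 0.03, 5.5, 0, 0, 0]]
  ]
}}

```text
t: 8.48
eef_pos: [0.4584, -0.1181, 0.0369]
ee_rot: [180.0, -0.0, 88.4]
contact_force: [0.2, 1.0, -1.5]
gripper_width: 0.632
```

```bash
python3 - <<'E'
from fitd import *
d=snap('scene','s6');e=snap('top','t6');p=[.4565,-.167,np.radians(-91.7)]
s=manip.observe();print(s['eef_pos'])
im=cv2.imread('pics/s6.png')
u0,v0=300,150;big=cv2.resize(im[v0:v0+130,u0:u0+130],None,fx=4.5,fy=4.5,interpolation=cv2.INTER_CUBIC)
cv2.imwrite('pics/g7.png',big)
b=cv2.imread('pics/t6.png')[190:310,320:520];cv2.imwrite('pics/g8.png',cv2.resize(b,None,fx=4,fy=4))
E
python3 go.py .458 -.119 -.003 88.3
```

```text
[ 0.45899362 -0.11885971  0.03754777]
t 8.58 pos [ 0.459  -0.1189  0.0375] rot [1.7988e+02 2.0000e-02 8.8330e+01] F [-1.3 -0.2 -2.5] w 57.4
shift [-0.006 -0.043  1.622] turn [0.021 0.003 0.005]
```

View pics/g7.png

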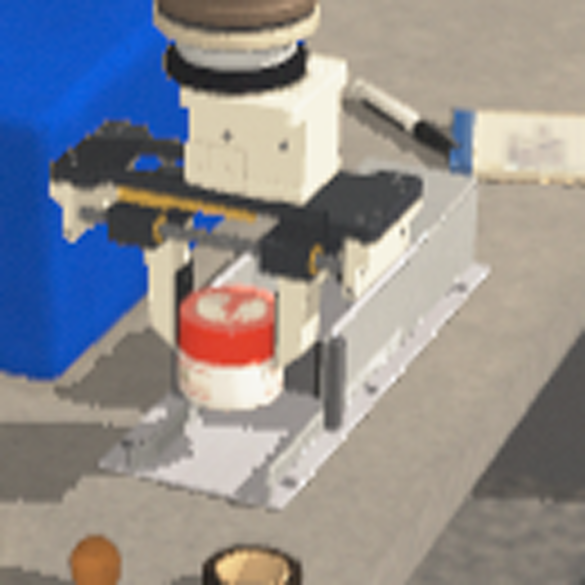

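View pics/g8.png

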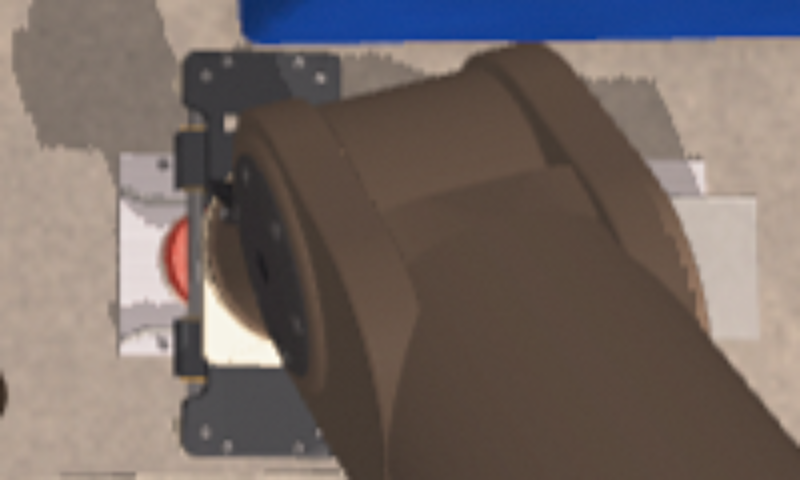

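Emit:
{"fn": "jog_arm", "kwargs": {
  "moves": [
    [[0, -0.05, 0.6, 0, 0, 0], [0, -0.05, 1.1, 0, 0, 0], [0, -0.05, 1.4, 0, 0, 0], [0, -0.05, 1.5, 0, 0, 0], [0, -0.05, 1.55, 0, 0, 0], [0, -0.05, 1.58, 0, 0, 0], [0, -0.05, 1.6, 0, 0, 0], [0, -0.05, 1.6, 0, 0, 0]]
  ]
}}

```text
t: 9.25
eef_pos: [0.4572, -0.1193, -0.003]
ee_rot: [179.9, 0.0, 88.3]
contact_force: [0.3, 0.5, 1.9]
gripper_width: 0.625
```

```bash
python3 go.py .458 -.119 -.003 88.3
```

```text
t 9.25 pos [ 0.4572 -0.1193 -0.003 ] rot [1.7994e+02 2.0000e-02 8.8280e+01] F [0.3 0.5 1.9] w 57.4
shift [0.014 0.034 0.   ] turn [ 0.01   0.004 -0.003]
```

Emit:
{"fn": "jog_arm", "kwargs": {
  "moves": [
    [[0, 0, 0, 0, 0, 0], [0, 0, 0, 0, 0, 0], [0, 0, 0, 0, 0, 0], [0, 0, 0, 0, 0, 0], [0, 0, 0, 0, 0, 0], [0, 0, -0.4, 0, 0, 0], [0, 0, -1.2, 0, 0, 0], [0, 0, -2.4, 0, 0, 0], [0, 0, -3.6, 0, 0, 0], [0, 0, -3.6, 0, 0, 0]]
  ],
  "hand": 80
}}

```text
t: 10.08
eef_pos: [0.4597, -0.1191, 0.0916]
ee_rot: [179.6, 0.1, 88.3]
contact_force: [1.3, -1.5, -0.2]
gripper_width: 0.875
```

```bash
python3 - <<'E'
from fitd import *
d=snap('scene','s7');e=snap('top','t7')
im=cv2.imread('pics/s7.png')
u0,v0=300,150;big=cv2.resize(im[v0:v0+130,u0:u0+130],None,fx=4.5,fy=4.5,interpolation=cv2.INTER_CUBIC)
cv2.imwrite('pics/g9.png',big)
E
python3 go.py .459 -.045 .1 88.3
```

```text
t 10.18 pos [ 0.4575 -0.1196  0.0879] rot [1.7984e+02 6.0000e-02 8.8260e+01] F [ 0.2 -0.1 -0.6] w 80.0
shift [ 2.983 -0.029 -0.486] turn [ 0.027  0.009 -0.006]
```

View pics/g9.png

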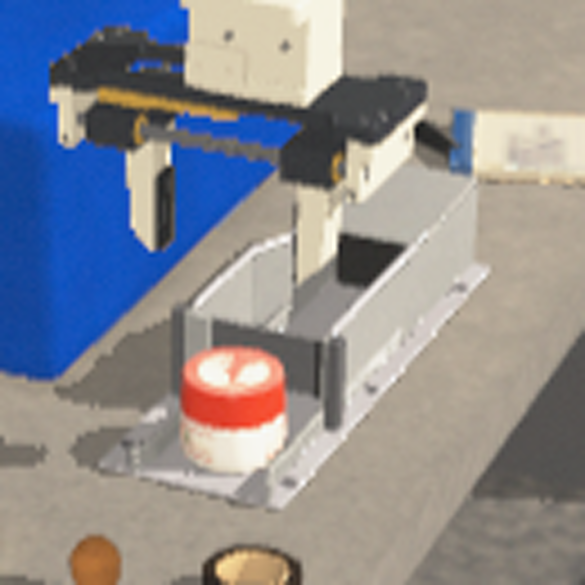

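Both checks agree: the pot stands upright on the apron between the guides, and the gate is shut. Next I'll close the fingers and come down behind the pot.

Emit:
{"fn": "jog_arm", "kwargs": {
  "moves": [
    [[1, 0, 0, 0, 0, 0], [2, 0, 0, 0, 0, 0], [2.4, 0, 0, 0, 0, 0], [2.4, 0, 0, 0, 0, 0], [2.4, 0, 0, 0, 0, 0], [2.4, 0, 0, 0, 0, 0], [2.4, 0, 0, 0, 0, 0], [2.4, 0, 0, 0, 0, 0], [2.4, 0, 0, 0, 0, 0]]
  ],
  "hand": 0,
  "newtons": 30
}}

```text
t: 10.93
eef_pos: [0.4583, -0.0601, 0.0862]
ee_rot: [-180.0, 0.0, 88.2]
contact_force: [-0.3, 0.1, -0.8]
gripper_width: 0.27
```

```bash
python3 - <<'E'
from fitd import *
e=snap('top','t8');d=snap('scene','s8')
b=cv2.imread('pics/t8.png')[190:310,320:520];cv2.imwrite('pics/g10.png',cv2.resize(b,None,fx=4,fy=4))
W=cloud(e);k=(W[...,2]>.045)&(W[...,2]<.062)&(abs(W[...,0]-.458)<.04)&(W[...,1]>-.158)&(W[...,1]<-.08)
q=W[k];print(k.sum(),q.min(0),q.max(0))
E
python3 go.py .459 -.06 -.010 88.3
```

```text
t 11.03 pos [ 0.4584 -0.0598  0.0863] rot [-1.7999e+02  1.0000e-02  8.8240e+01] F [-0.  -0.3  0.3] w 16.5
shift [-0.009  0.027  3.85 ] turn [-0.001  0.001 -0.009]Traceback (most recent call last):
  File "<stdin>", line 5, in <module>
    return umr_minimum(a, axis, None, out, keepdims, initial, where)
ValueError: zero-size array to reduction operation minimum which has no identity
```

View pics/g10.png

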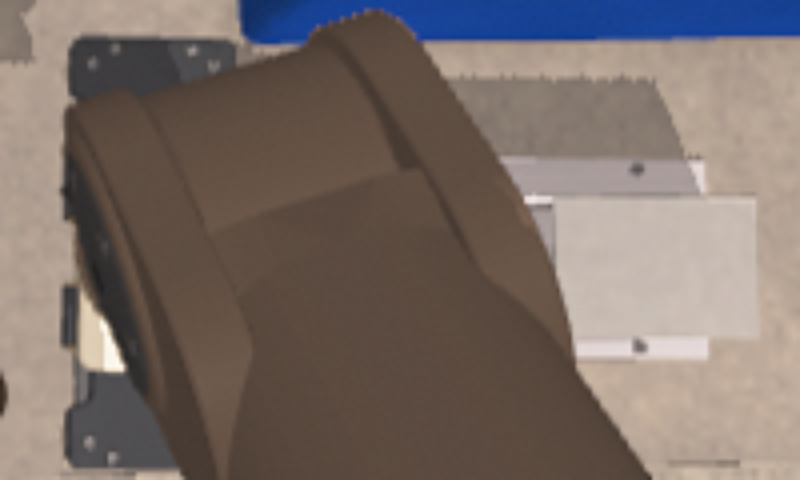

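Emit:
{"fn": "jog_arm", "kwargs": {
  "moves": [
    [[0, 0.02, 0, 0, 0, 0], [0, 0.02, 0, 0, 0, 0], [0, 0.02, 0.8, 0, 0, 0], [0, 0.02, 1.8, 0, 0, 0], [0, 0.02, 2.8, 0, 0, 0], [0, 0.02, 3.5, 0, 0, 0], [0, 0.02, 3.8, 0, 0, 0], [0, 0.02, 3.85, 0, 0, 0], [0, 0.02, 3.85, 0, 0, 0]]
  ]
}}

```text
t: 11.78
eef_pos: [0.459, -0.0591, -0.0098]
ee_rot: [-180.0, -0.0, 88.3]
contact_force: [-0.1, 0.6, 0.1]
gripper_width: 0.006
```

```bash
python3 - <<'E'
from fitd import *
d=snap('scene','s9')
im=cv2.imread('pics/s9.png')
u0,v0=300,150;cv2.imwrite('pics/g11.png',cv2.resize(im[v0:v0+130,u0:u0+130],None,fx=4.5,fy=4.5,interpolation=cv2.INTER_CUBIC))
E
python3 go.py .459 -.08 -.010 88.3
```

```text
t 11.83 pos [ 0.4595 -0.0592 -0.0093] rot [179.95   0.    88.3 ] F [-0.1  0.5 -0.5] w 0.2
shift [-0.834  0.005  0.03 ] turn [0.008 0.    0.   ]
```

View pics/g11.png

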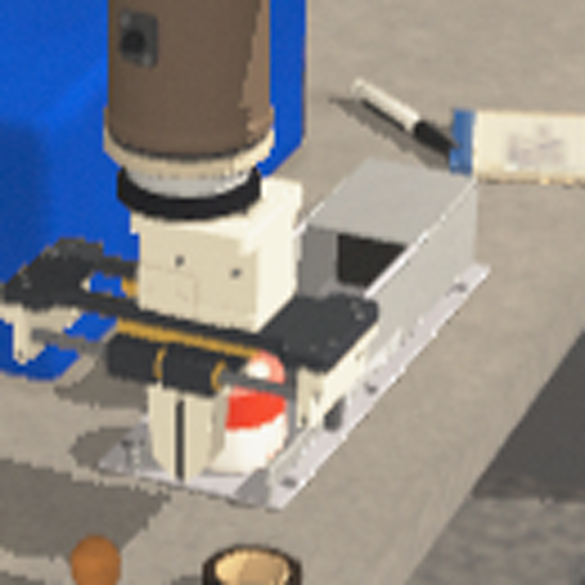

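Emit:
{"fn": "jog_arm", "kwargs": {
  "moves": [
    [[-0.25, 0, 0.02, 0, 0, 0], [-0.5, 0, 0.02, 0, 0, 0], [-0.7, 0, 0.02, 0, 0, 0], [-0.85, 0, 0.02, 0, 0, 0], [-1.0, 0, 0.02, 0, 0, 0], [-1.2, 0, 0.02, 0, 0, 0], [-1.4, 0, 0.02, 0, 0, 0], [-1.6, 0, 0.02, 0, 0, 0], [-1.8, 0, 0.02, 0, 0, 0], [-2.0, 0, 0.02, 0, 0, 0]]
  ]
}}

```text
t: 12.67
eef_pos: [0.4576, -0.1093, -0.0104]
ee_rot: [180.0, -0.0, 88.3]
contact_force: [-0.5, 3.1, 2.8]
gripper_width: 0.006
```

```bash
python3 go.py .4565 -.167 -.010 88.3
```

```text
t 12.67 pos [ 0.4576 -0.1093 -0.0104] rot [ 1.7998e+02 -3.0000e-02  8.8310e+01] F [-0.5  3.1  2.8] w 0.5
shift [-2.307  0.026 -0.016] turn [ 0.003 -0.004  0.002]
```

Emit:
{"fn": "jog_arm", "kwargs": {
  "moves": [
    [[-0.2, 0, 0, 0, 0, 0], [-0.4, 0, 0, 0, 0, 0], [-0.6, 0, 0, 0, 0, 0], [-0.8, 0, 0, 0, 0, 0], [-1.0, 0, 0, 0, 0, 0], [-1.2, 0, 0, 0, 0, 0], [-1.4, 0, 0, 0, 0, 0], [-1.6, 0, 0, 0, 0, 0], [-1.8, 0, 0, 0, 0, 0], [-2.0, 0, 0, 0, 0, 0]]
  ]
}}

```text
t: 13.5
eef_pos: [0.4557, -0.16, -0.0105]
ee_rot: [-180.0, 0.0, 88.3]
contact_force: [-1.5, 1.9, 1.9]
gripper_width: 0.003
```

```bash
python3 - <<'E'
from fitd import *
d=snap('scene','s10')
im=cv2.imread('pics/s10.png')
u0,v0=310,130;cv2.imwrite('pics/g12.png',cv2.resize(im[v0:v0+130,u0:u0+130],None,fx=4.5,fy=4.5,interpolation=cv2.INTER_CUBIC))
E
python3 go.py .4547 -.23 -.010 88.3
```

```text
t 13.55 pos [ 0.4556 -0.1613 -0.0106] rot [-1.7998e+02  6.0000e-02  8.8200e+01] F [-0.9 -0.1  0.5] w 0.5
shift [-2.748  0.051 -0.019] turn [-0.004  0.01  -0.016]
```

View pics/g12.png

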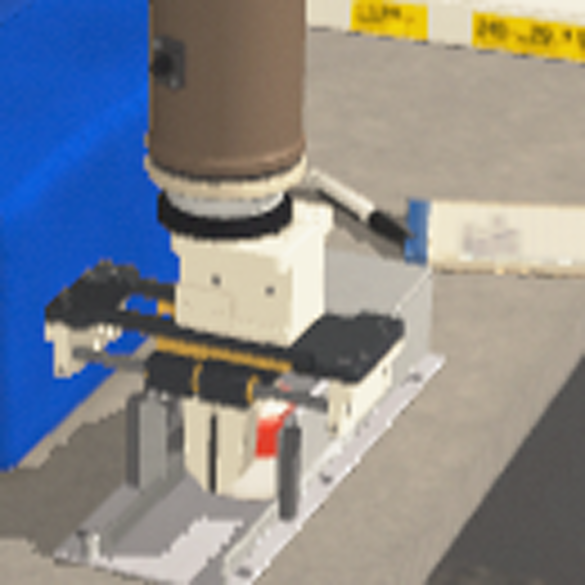

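Emit:
{"fn": "jog_arm", "kwargs": {
  "moves": [
    [[-0.2, 0.01, 0, 0, 0, 0], [-0.4, 0.02, 0, 0, 0, 0], [-0.6, 0.03, 0, 0, 0, 0], [-0.8, 0.04, 0, 0, 0, 0], [-1.0, 0.04, 0, 0, 0, 0], [-1.2, 0.04, 0, 0, 0, 0], [-1.4, 0.04, 0, 0, 0, 0], [-1.6, 0.04, 0, 0, 0, 0], [-1.8, 0.04, 0, 0, 0, 0], [-2.0, 0.04, 0, 0, 0, 0]]
  ]
}}

```text
t: 14.38
eef_pos: [0.4554, -0.21, -0.0104]
ee_rot: [180.0, 0.0, 88.3]
contact_force: [-0.7, 0.3, -0.3]
gripper_width: 0.002
```

```bash
python3 - <<'E'
from fitd import *
d=snap('scene','s11')
im=cv2.imread('pics/s11.png')
u0,v0=310,130;cv2.imwrite('pics/g13.png',cv2.resize(im[v0:v0+130,u0:u0+130],None,fx=4.5,fy=4.5,interpolation=cv2.INTER_CUBIC))
E
python3 go.py .4547 -.23 -.010 88.3
```

```text
t 14.43 pos [ 0.4553 -0.2112 -0.0104] rot [1.800e+02 6.000e-02 8.821e+01] F [ 1.4 -0.7 -0.4] w 0.2
shift [-0.751 -0.001 -0.017] turn [ 0.     0.009 -0.015]
```

View pics/g13.png

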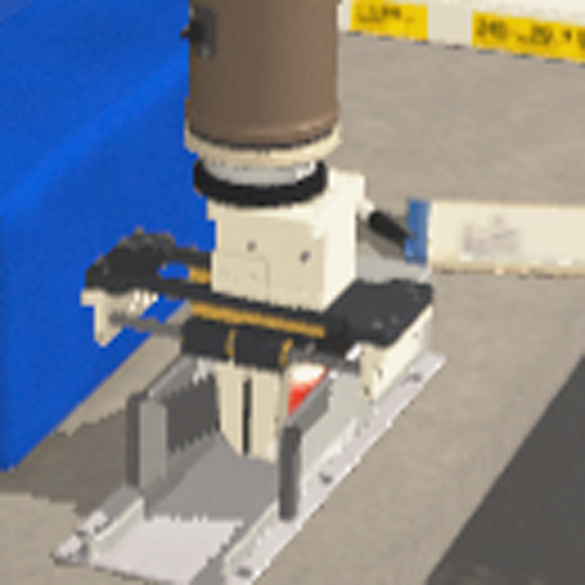

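Emit:
{"fn": "jog_arm", "kwargs": {
  "moves": [
    [[-0.1, 0, 0, 0, 0, 0], [-0.2, 0, 0, 0, 0, 0], [-0.3, 0, 0, 0, 0, 0], [-0.4, 0, 0, 0, 0, 0], [-0.5, 0, 0, 0, 0, 0], [-0.6, 0, 0, 0, 0, 0], [-0.6, 0, 0, 0, 0, 0]]
  ]
}}

```text
t: 15.02
eef_pos: [0.4547, -0.2248, -0.0105]
ee_rot: [-180.0, 0.0, 88.3]
contact_force: [-1.3, 0.6, 0.1]
gripper_width: 0.004
```

Emit:
{"fn": "jog_arm", "kwargs": {
  "moves": [
    [[-0.04, 0, 0, 0, 0, 0], [-0.08, 0, 0, 0, 0, 0], [-0.12, 0, 0, 0, 0, 0], [-0.12, 0, 0, 0, 0, 0]]
  ]
}}

```text
t: 15.35
eef_pos: [0.4548, -0.2276, -0.0105]
ee_rot: [-180.0, 0.0, 88.3]
contact_force: [-0.9, 0.9, -0.3]
gripper_width: 0.001
```

Emit:
{"fn": "jog_arm", "kwargs": {
  "moves": [
    [[-0.04, 0, 0, 0, 0, 0], [-0.08, 0, 0, 0, 0, 0], [-0.12, 0, 0, 0, 0, 0], [-0.12, 0, 0, 0, 0, 0]]
  ]
}}

```text
t: 15.68
eef_pos: [0.4547, -0.2306, -0.0104]
ee_rot: [-180.0, 0.0, 88.3]
contact_force: [-0.2, 0.7, -0.4]
gripper_width: 0.004
```

Emit:
{"fn": "jog_arm", "kwargs": {
  "moves": [
    [[-0.04, 0, 0, 0, 0, 0], [-0.08, 0, 0, 0, 0, 0], [-0.08, 0, 0, 0, 0, 0]]
  ]
}}

```text
t: 15.93
eef_pos: [0.4547, -0.2325, -0.0104]
ee_rot: [180.0, 0.0, 88.3]
contact_force: [-1.5, 0.3, 0.4]
gripper_width: 0.007
```

Emit:
{"fn": "jog_arm", "kwargs": {
  "moves": [
    [[-0.04, 0, 0, 0, 0, 0], [-0.08, 0, 0, 0, 0, 0], [-0.12, 0, 0, 0, 0, 0], [-0.12, 0, 0, 0, 0, 0]]
  ]
}}

```text
t: 16.27
eef_pos: [0.4546, -0.2355, -0.0104]
ee_rot: [180.0, 0.0, 88.3]
contact_force: [-1.3, 0.4, 0.3]
gripper_width: 0.004
```

Emit:
{"fn": "jog_arm", "kwargs": {
  "moves": [
    [[-0.04, 0, 0, 0, 0, 0], [-0.08, 0, 0, 0, 0, 0], [-0.12, 0, 0, 0, 0, 0], [-0.12, 0, 0, 0, 0, 0]]
  ]
}}

```text
t: 16.6
eef_pos: [0.4545, -0.2385, -0.0104]
ee_rot: [180.0, 0.0, 88.3]
contact_force: [-0.5, 1.1, 0.0]
gripper_width: -0.001
```

Emit:
{"fn": "jog_arm", "kwargs": {
  "moves": [
    [[-0.04, 0, 0, 0, 0, 0], [-0.08, 0, 0, 0, 0, 0], [-0.12, 0, 0, 0, 0, 0], [-0.12, 0, 0, 0, 0, 0]]
  ]
}}

```text
t: 16.93
eef_pos: [0.4544, -0.2415, -0.0104]
ee_rot: [-180.0, 0.0, 88.3]
contact_force: [-1.6, 1.2, -0.9]
gripper_width: 0.007
```

Emit:
{"fn": "jog_arm", "kwargs": {
  "moves": [
    [[-0.04, 0, 0, 0, 0, 0], [-0.08, 0, 0, 0, 0, 0], [-0.12, 0, 0, 0, 0, 0], [-0.12, 0, 0, 0, 0, 0]]
  ]
}}

```text
t: 17.27
eef_pos: [0.4543, -0.2445, -0.0104]
ee_rot: [180.0, 0.0, 88.3]
contact_force: [-2.1, 0.7, -0.3]
gripper_width: 0.003
```

Emit:
{"fn": "jog_arm", "kwargs": {
  "moves": [
    [[-0.04, 0, 0, 0, 0, 0], [-0.08, 0, 0, 0, 0, 0], [-0.12, 0, 0, 0, 0, 0], [-0.12, 0, 0, 0, 0, 0]]
  ]
}}

```text
t: 17.6
eef_pos: [0.4543, -0.2476, -0.0104]
ee_rot: [180.0, 0.0, 88.3]
contact_force: [-0.6, 1.3, 0.6]
gripper_width: 0.003
```

Emit:
{"fn": "jog_arm", "kwargs": {
  "moves": [
    [[-0.04, 0, 0, 0, 0, 0], [-0.08, 0, 0, 0, 0, 0], [-0.12, 0, 0, 0, 0, 0], [-0.12, 0, 0, 0, 0, 0]]
  ]
}}

```text
t: 17.93
eef_pos: [0.4545, -0.2507, -0.0103]
ee_rot: [180.0, 0.0, 88.3]
contact_force: [0.6, 1.4, -0.2]
gripper_width: 0.003
```

Emit:
{"fn": "jog_arm", "kwargs": {
  "moves": [
    [[-0.04, 0, 0, 0, 0, 0], [-0.08, 0, 0, 0, 0, 0], [-0.12, 0, 0, 0, 0, 0], [-0.12, 0, 0, 0, 0, 0]]
  ]
}}

```text
t: 18.27
eef_pos: [0.4542, -0.2535, -0.0104]
ee_rot: [180.0, 0.0, 88.3]
contact_force: [-0.5, 0.8, -0.1]
gripper_width: 0.005
```

Emit:
{"fn": "jog_arm", "kwargs": {
  "moves": [
    [[-0.04, 0, 0, 0, 0, 0], [-0.08, 0, 0, 0, 0, 0], [-0.12, 0, 0, 0, 0, 0], [-0.12, 0, 0, 0, 0, 0]]
  ]
}}

```text
t: 18.6
eef_pos: [0.454, -0.2565, -0.0104]
ee_rot: [180.0, 0.0, 88.3]
contact_force: [0.4, 0.5, -0.2]
gripper_width: 0.007
```

```bash
python3 - <<'E'
from fitd import *
d=snap('scene','s12')
im=cv2.imread('pics/s12.png')
u0,v0=310,130;cv2.imwrite('pics/g14.png',cv2.resize(im[v0:v0+130,u0:u0+130],None,fx=4.5,fy=4.5,interpolation=cv2.INTER_CUBIC))
E
python3 go.py
```

```text
t 18.65 pos [ 0.454  -0.2565 -0.0104] rot [1.800e+02 1.000e-02 8.827e+01] F [ 0.   0.2 -0.2] w 0.4
```

View pics/g14.png

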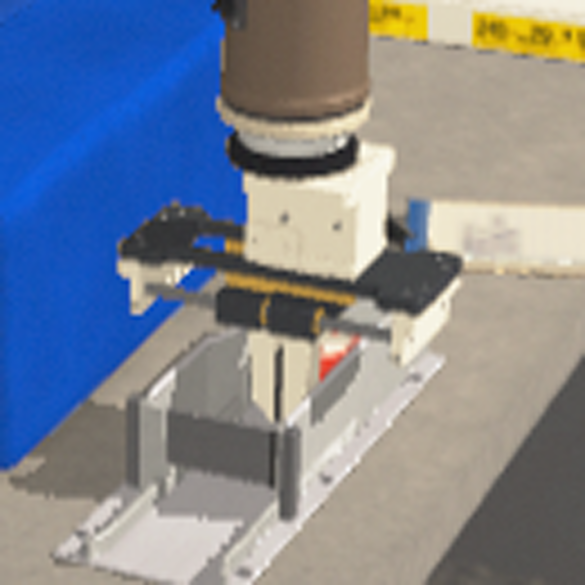

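The gate has already shut behind the finger at roughly (220,440) in the crop, and the pot is ahead of the finger. I'll keep creeping forward to find the buffer.

Emit:
{"fn": "jog_arm", "kwargs": {
  "moves": [
    [[-0.04, 0, 0, 0, 0, 0], [-0.08, 0, 0, 0, 0, 0], [-0.12, 0, 0, 0, 0, 0], [-0.12, 0, 0, 0, 0, 0]]
  ]
}}

```text
t: 18.98
eef_pos: [0.4539, -0.2595, -0.0105]
ee_rot: [-180.0, 0.0, 88.3]
contact_force: [-0.2, -0.9, -0.5]
gripper_width: 0.005
```

Emit:
{"fn": "jog_arm", "kwargs": {
  "moves": [
    [[-0.04, 0, 0, 0, 0, 0], [-0.08, 0, 0, 0, 0, 0], [-0.12, 0, 0, 0, 0, 0], [-0.12, 0, 0, 0, 0, 0]]
  ]
}}

```text
t: 19.32
eef_pos: [0.4538, -0.2625, -0.0104]
ee_rot: [-180.0, 0.0, 88.3]
contact_force: [0.2, -0.4, -0.5]
gripper_width: 0.005
```

Emit:
{"fn": "jog_arm", "kwargs": {
  "moves": [
    [[-0.04, 0, 0, 0, 0, 0], [-0.08, 0, 0, 0, 0, 0], [-0.12, 0, 0, 0, 0, 0], [-0.12, 0, 0, 0, 0, 0]]
  ]
}}

```text
t: 19.65
eef_pos: [0.4538, -0.2648, -0.0104]
ee_rot: [-180.0, -0.0, 88.3]
contact_force: [-0.2, 3.3, 1.1]
gripper_width: 0.008
```

Emit:
{"fn": "jog_arm", "kwargs": {
  "moves": [
    [[-0.03, 0, 0, 0, 0, 0], [-0.05, 0, 0, 0, 0, 0], [-0.05, 0, 0, 0, 0, 0], [-0.05, 0, 0, 0, 0, 0]]
  ]
}}

```text
t: 19.98
eef_pos: [0.4538, -0.2655, -0.0104]
ee_rot: [-180.0, -0.1, 88.3]
contact_force: [-0.1, 5.5, 0.4]
gripper_width: 0.007
```

Emit:
{"fn": "jog_arm", "kwargs": {
  "moves": [
    [[-0.03, 0, 0, 0, 0, 0], [-0.06, 0, 0, 0, 0, 0], [-0.09, 0, 0, 0, 0, 0], [-0.09, 0, 0, 0, 0, 0], [-0.09, 0, 0, 0, 0, 0]]
  ]
}}

```text
t: 20.4
eef_pos: [0.4539, -0.2667, -0.0104]
ee_rot: [-180.0, -0.1, 88.4]
contact_force: [0.5, 9.0, 2.8]
gripper_width: 0.006
```

Emit:
{"fn": "jog_arm", "kwargs": {
  "moves": [
    [[-0.02, 0, 0, 0, 0, 0], [-0.02, 0, 0, 0, 0, 0], [-0.02, 0, 0, 0, 0, 0], [-0.02, 0, 0, 0, 0, 0], [-0.02, 0, 0, 0, 0, 0]]
  ]
}}

```text
t: 20.82
eef_pos: [0.4539, -0.2668, -0.0105]
ee_rot: [-180.0, -0.1, 88.4]
contact_force: [-0.1, 9.4, 3.5]
gripper_width: 0.012
```

Emit:
{"fn": "jog_arm", "kwargs": {
  "moves": [
    [[-0.02, 0, 0, 0, 0, 0], [-0.02, 0, 0, 0, 0, 0], [-0.02, 0, 0, 0, 0, 0], [-0.02, 0, 0, 0, 0, 0], [-0.02, 0, 0, 0, 0, 0]]
  ]
}}

```text
t: 21.23
eef_pos: [0.4539, -0.2671, -0.0105]
ee_rot: [-180.0, -0.1, 88.4]
contact_force: [1.1, 10.8, 2.0]
gripper_width: 0.002
```

Emit:
{"fn": "jog_arm", "kwargs": {
  "moves": [
    [[0.03, 0, 0, 0, 0, 0], [0.06, 0, 0, 0, 0, 0], [0.1, 0, 0, 0, 0, 0], [0.14, 0, 0, 0, 0, 0], [0.19, 0, 0, 0, 0, 0], [0.25, 0, 0, 0, 0, 0], [0.32, 0, 0, 0, 0, 0], [0.4, 0, 0, 0, 0, 0], [0.5, 0, 0, 0, 0, 0], [0.6, 0, 0, 0, 0, 0]]
  ]
}}

```text
t: 22.07
eef_pos: [0.454, -0.2549, -0.0104]
ee_rot: [180.0, 0.0, 88.3]
contact_force: [0.2, 0.1, 0.4]
gripper_width: 0.003
```

Emit:
{"fn": "jog_arm", "kwargs": {
  "moves": [
    [[0.1, 0, 0, 0, 0, 0], [0.2, 0, 0, 0, 0, 0], [0.3, 0, 0, 0, 0, 0], [0.3, 0, 0, 0, 0, 0], [0.3, 0, 0, 0, 0, 0], [0.3, 0, 0, 0, 0, 0]]
  ]
}}

```text
t: 22.57
eef_pos: [0.4543, -0.2474, -0.0104]
ee_rot: [180.0, 0.0, 88.3]
contact_force: [-0.4, -0.2, 0.1]
gripper_width: 0.0
```

```bash
python3 go.py
```

```text
t 22.57 pos [ 0.4543 -0.2474 -0.0104] rot [1.800e+02 1.000e-02 8.828e+01] F [-0.4 -0.2  0.1] w 0.0
```

Emit:
{"fn": "jog_arm", "kwargs": {
  "moves": [
    [[0, 0, -0.3, 0, 0, 0], [0, 0, -0.8, 0, 0, 0], [0, 0, -1.5, 0, 0, 0], [0, 0, -2.3, 0, 0, 0], [0, 0, -3.2, 0, 0, 0], [0, 0, -4.2, 0, 0, 0], [0, 0, -5.2, 0, 0, 0], [0, 0, -6.2, 0, 0, 0], [0, 0, -7, 0, 0, 0], [0, 0, -7, 0, 0, 0]]
  ]
}}

```text
t: 23.4
eef_pos: [0.4565, -0.2479, 0.1691]
ee_rot: [179.7, 0.2, 88.3]
contact_force: [0.5, -0.3, 0.6]
gripper_width: 0.005
```

Emit:
{"fn": "jog_arm", "kwargs": {
  "moves": [
    [[1, 0, -1, 0, 0, 0], [2, 0, -2, 0, 0, 0], [3.2, 0, -3, 0, 0, 0], [4.4, 0, -3, 0, 0, 0], [5.6, 0, -3, 0, 0, 0], [6.8, 0, -3, 0, 0, 0], [8, 0, -3, 0, 0, 0], [8, 0, -3, 0, 0, 0], [8, 0, -3, 0, 0, 0], [8, 0, -3, 0, 0, 0]]
  ]
}}

```text
t: 24.23
eef_pos: [0.46, -0.0479, 0.2394]
ee_rot: [-180.0, 0.0, 88.3]
contact_force: [0.4, -1.0, -0.2]
gripper_width: 0.005
```

```bash
python3 - <<'E'
from fitd import *
d=snap('scene','s13');e=snap('top','t13')
a=cv2.imread('pics/s13.png');b=cv2.imread('pics/t13.png')
A=cv2.resize(a[140:340,200:440],(480,400),interpolation=cv2.INTER_CUBIC)
cv2.imwrite('pics/g15.png',A);cv2.imwrite('pics/g16.png',b)
E
python3 go.py
```

```text
t 24.33 pos [ 0.46   -0.0486  0.2393] rot [-1.7997e+02  2.0000e-02  8.8180e+01] F [0.4 0.3 1.1] w 0.4
```

View pics/g15.png

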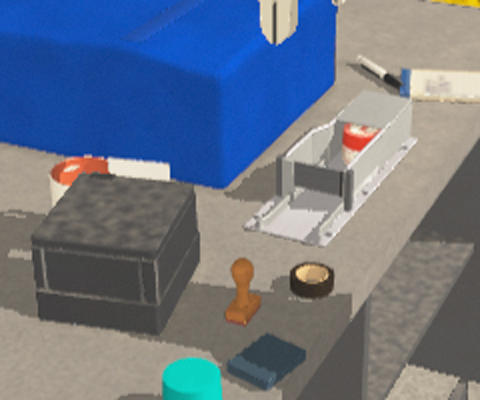

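View pics/g16.png

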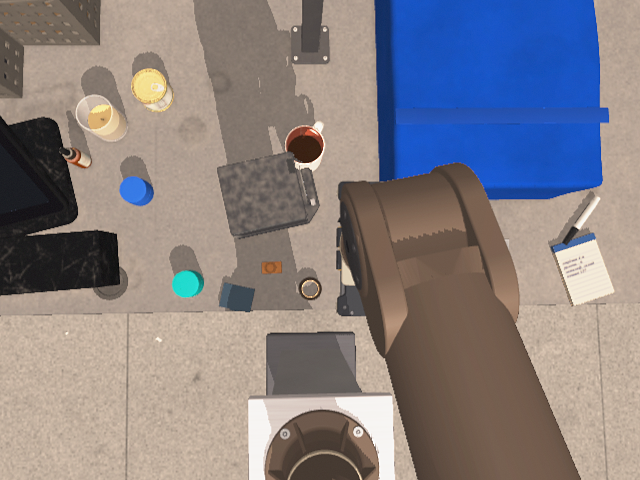

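```bash
python3 - <<'E'
from fitd import *
p=np.array([.4565,-.167,np.radians(-91.7)])
d=load('s13');W=cloud(d);im=d['image'].astype(int)
m=(im[...,0]>150)&(im[...,1]<110)&(im[...,2]<100);m[:190]=0;m[240:]=0;m[:,:350]=0
q=W[m&np.isfinite(W[...,2])];c,s=np.cos(p[2]),np.sin(p[2]);D=q[:,:2]-p[:2];X=np.c_[D@[c,s],D@[-s,c],q[:,2]]
print(len(q),np.percentile(X,[5,50,95],axis=0).round(3))
dif=np.abs(im-load('scene0')['image'].astype(int)).sum(2)[260:360,280:380]
print('changed px near bystanders',(dif>90).sum())
E
python3 -c "
from workcell import manip
print(manip.hand_in())"
```

```text
101 [[ 0.104 -0.027 -0.615]
 [ 0.112 -0.002  0.043]
 [ 1.797  0.139  0.053]]
changed px near bystanders 578
the job is handed in; nothing more can be done
None
```

The balm pot is in the returns dock, pressed up against the hidden buffer with the gate shut behind it. I handed the job in at about 24 s of the 72 s allowed; `hand_in` gives no verdict.

**What I did**
- I picked up the red-lid pot, stood it on the apron between the guides and let go.
- With closed fingertips I slid it along the floor through the gate.
- I felt the buffer with the finger about 98 mm past the gate, and pressed to about 10 N. The highest reading, taken at the end of each move, was 10.8 N.
- I eased back about 20 mm and lifted straight up.

**Last checks**
- The final picture shows the gate shut and the pot upright at the hood edge. Its lid is about 2 mm off the lane's centre line, and its rear edge is about 104 mm past the gate.
- The stamp, tape roll, ink pad and the turquoise and blue pots look in the same places as at the start.

**What disagreed**
- **Fingertip height:** the fingertips were about 28 mm higher than the reported TCP. I saw this in the camera depth, confirmed it by closing the fingers above the pot, and corrected all heights for it.
- **Camera offset:** the two cameras differed by about 3 mm on the pot. The scene-camera fit of the dock was about 5–7 mm off, and I set that fit aside. I used near-top-view values nudged toward the scene view.
- **Bystander check:** an automatic comparison with the first picture flagged 578 changed pixels in the area around the stamp, tape roll and ink pad. I took these to be mostly shadow and did not separate that out, so "left in place" rests on my look at the pictures.

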